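# Scan the carriers in and load the bay

### The job

Take the hand scanner from its dock and read the sloped label on the loading bay, then the label of each carrier on the bench from the widest to the narrowest: each time point it squarely at the middle of the label from about 8 cm away and hold it still for a good two seconds. Then stand the scanner upright in its dock again and slide every carrier, label end first, into the lane of its own width until it is fully home against the back stop. Two or three carriers are there; leave the jar and the pot alone.

Things in the scene. Friction and masses are not known exactly. Their poses are not given: they have to be found in the camera images.
- bay: Fixed loading bay: base plate 140x222x4 mm (x -60..80), three lanes side by side under a white roof (x 12..81, z 18 to 26 mm). Origin on the bench top under it; +x is the slide-in direction, away from the open front; +y left. Lanes left to right: wide 79, middle 63, narrow 47 mm, 14 mm high (z 4 to 18), walls 8 mm thick with rounded noses from x = 8; back stop at x = 64.
- bay_label (a point): Centre of the printed bar label on the grey sloped panel (50x100 mm) on the bay's roof, 42 mm over the bench, upper edge 55 mm. Its z axis is the label's outward normal, leaning 30 degrees from vertical towards the bay's open front (-x of the bay).
- scanner: Hand scanner, 0.2 kg, standing nose down in its dock: grey head 56 (x) x 46 (y) x 38 mm, above it a black handle 36 (x) x 26 (y) mm from z = 38 to 138. Origin: centre of the window under the head; z up. It looks along its own -z and reads a label within 12 mm of that line, 60 to 100 mm from the window, square to 0.17 rad, kept so for 2 s; turn about the line is free.
- dock: Fixed shallow grey tray for the scanner, 80 (x) x 70 (y) mm, rim 10 mm over the bench, inside 68x58 mm, floor 6 mm over the bench. Origin at the bench top under its centre; its x and y go with the scanner's (a half turn is also fine).
- carrier_wide: Loose carrier, 0.16 kg, may be absent: flat metal slab 110 (x) x 76 (y) x 10 mm with a black upright grip fin 40 (x) x 20 (y) mm at its rear, centred at x = -30, from z = 10 to 50 mm (pinch it across y from above). Origin: centre of the slab's underside; +x points to the label end, which enters the bay first.
- label_wide (a point): Centre of the printed bar label (36 x 32 mm) on the top face of the 76 mm wide carrier, at (27, 0, 10) mm in the carrier's frame; its z axis is the label's normal (up).
- lane_wide (a point): Where the origin of the 76 mm wide carrier lies when fully home against the back stop: at x = 9 mm of the bay, on the lane's floor 4 mm over the bench; axes as the bay's. At home the front 52 mm of the slab are under the roof, the fin stays outside.
- carrier_middle: Loose carrier, 0.16 kg, may be absent: flat metal slab 110 (x) x 60 (y) x 10 mm with a black upright grip fin 40 (x) x 20 (y) mm at its rear, centred at x = -30, from z = 10 to 50 mm (pinch it across y from above). Origin: centre of the slab's underside; +x points to the label end, which enters the bay first.
- label_middle (a point): Centre of the printed bar label (36 x 32 mm) on the top face of the 60 mm wide carrier, at (27, 0, 10) mm in the carrier's frame; its z axis is the label's normal (up).
- lane_middle (a point): Where the origin of the 60 mm wide carrier lies when fully home against the back stop: at x = 9 mm of the bay, on the lane's floor 4 mm over the bench; axes as the bay's. At home the front 52 mm of the slab are under the roof, the fin stays outside.
- carrier_narrow: Loose carrier, 0.16 kg, may be absent: flat metal slab 110 (x) x 44 (y) x 10 mm with a black upright grip fin 40 (x) x 20 (y) mm at its rear, centred at x = -30, from z = 10 to 50 mm (pinch it across y from above). Origin: centre of the slab's underside; +x points to the label end, which enters the bay first.
- label_narrow (a point): Centre of the printed bar label (36 x 32 mm) on the top face of the 44 mm wide carrier, at (27, 0, 10) mm in the carrier's frame; its z axis is the label's normal (up).
- lane_narrow (a point): Where the origin of the 44 mm wide carrier lies when fully home against the back stop: at x = 9 mm of the bay, on the lane's floor 4 mm over the bench; axes as the bay's. At home the front 52 mm of the slab are under the roof, the fin stays outside.
- jar: Bystander: small round ink jar with a screw lid, 43 mm across, 46 mm high; origin at the centre of its underside. Leave it alone.
- pot: Bystander: small round white pot, 52 mm across, 58 mm high; origin at the centre of its underside. Leave it alone.

How it is judged (in metres and radians):
On the way, in this order (a step that is already met when the one before it is completed fails the run):
1. the held scanner reads the sloped label on the loading bay: label centre within 12 mm of the beam, 60 to 100 mm from the window, squarely to 0.17 rad, for 2 s (x of bay_label in the frame of scanner between -0.012 and 0.012 m and y of bay_label in the frame of scanner between -0.012 and 0.012 m and z of bay_label in the frame of scanner between -0.1 and -0.06 m and angle between the z axis of scanner and the z axis of bay_label, either way round below 0.17 rad), for 2 s.
2. the held scanner reads the label of the wide carrier in the same way, while that carrier is still out of the bay (x of label_wide in the frame of scanner between -0.012 and 0.012 m and y of label_wide in the frame of scanner between -0.012 and 0.012 m and z of label_wide in the frame of scanner between -0.1 and -0.06 m and angle between the z axis of scanner and the z axis of label_wide, either way round below 0.17 rad and horizontal distance between carrier_wide and lane_wide above 0.04 m), for 2 s.
3. the held scanner reads the label of the middle carrier in the same way, while that carrier is still out of the bay (x of label_middle in the frame of scanner between -0.012 and 0.012 m and y of label_middle in the frame of scanner between -0.012 and 0.012 m and z of label_middle in the frame of scanner between -0.1 and -0.06 m and angle between the z axis of scanner and the z axis of label_middle, either way round below 0.17 rad and horizontal distance between carrier_middle and lane_middle above 0.04 m), for 2 s.
4. the held scanner reads the label of the narrow carrier in the same way, while that carrier is still out of the bay (x of label_narrow in the frame of scanner between -0.012 and 0.012 m and y of label_narrow in the frame of scanner between -0.012 and 0.012 m and z of label_narrow in the frame of scanner between -0.1 and -0.06 m and angle between the z axis of scanner and the z axis of label_narrow, either way round below 0.17 rad and horizontal distance between carrier_narrow and lane_narrow above 0.04 m), for 2 s.
At the end, for the whole second after the job is handed in: Each carrier present lies home in the lane of its own width (origin within 5 mm along, 5 mm across and 3 mm in height of the home point, aligned to 0.09 rad), and the scanner stands upright on its dock's floor within 9 mm of the middle in x and y; all at rest (x of carrier_wide in the frame of lane_wide between -0.005 and 0.004 m and y of carrier_wide in the frame of lane_wide between -0.005 and 0.005 m and z of carrier_wide in the frame of lane_wide between -0.003 and 0.004 m and angle between the x axis of each of carrier_wide, carrier_middle, carrier_narrow and the x axis of bay, either way round below 0.09 rad and linear speed of each of carrier_wide, carrier_middle, carrier_narrow, scanner below 0.02 m/s and x of carrier_middle in the frame of lane_middle between -0.005 and 0.004 m and y of carrier_middle in the frame of lane_middle between -0.005 and 0.005 m and z of carrier_middle in the frame of lane_middle between -0.003 and 0.004 m and x of carrier_narrow in the frame of lane_narrow between -0.005 and 0.004 m and y of carrier_narrow in the frame of lane_narrow between -0.005 and 0.005 m and z of carrier_narrow in the frame of lane_narrow between -0.003 and 0.004 m and x of scanner in the frame of dock between -0.009 and 0.009 m and y of scanner in the frame of dock between -0.009 and 0.009 m and z of scanner in the frame of dock below 0.009 m and angle between scanner's own z axis and vertical below 0.08 rad); the robot touches nothing.
It fails at once if the jar is pushed more than 4 cm or knocked over (distance of jar from where it was at the start of the episode above 0.04 m or angle between jar's own z axis and vertical above 0.6 rad).
It fails at once if the pot is pushed more than 4 cm or knocked over (distance of pot from where it was at the start of the episode above 0.04 m or angle between pot's own z axis and vertical above 0.6 rad).
Of carrier_wide, carrier_middle, carrier_narrow only 2 to 3 are there at a start; the rules pass over those that are not, and their reading is None.
At some moment in a run one of carrier_wide, carrier_middle, carrier_narrow may be knocked a few centimetres aside while the robot is not near it.
It also fails if it takes over 210 s, if anything falls off the work surface, if the arm or the gripper's body presses on something with over 40 N, if the wrist force passes 120 N, or if a joint passes its speed limit or range.

### The arm

A 6-joint arm with a two-finger parallel gripper is mounted at the origin on a cart in front of the work surface, level with it; the furniture and walls round the work are solid. World frame = base frame: x ahead of the robot, y to its left, z up, the work surface at z = 0. Lengths are in mm, angles in rad, forces in N, time in s.
With the tool pointing down it reaches from about 300 to 850 mm from the base axis. Payload 4.2 kg.
Tool frame: the origin (TCP) lies at the very end of the fingers, on their centre line; the grasp point (between the pads) lies 19 mm behind it (arm.pinch_z is the distance from the TCP to the grasp point, in mm); z points along the fingers, y is the direction in which the jaws open and shut (so a half turn about z gives the same grasp; the last joint's range is limited). The gripper opens to 91 mm and grips with 3 to 60 N. Pads are 32 mm wide; open, the fingers measure 118 mm over their backs; the gripper's body (76 mm by 178 mm) begins 60 mm behind the grasp point.
Start: joints at [1.273, 0.32, 1.565, -0, 1.257, -0.02], TCP at [157.69, 552.971, 213.976] pointing down, gripper open.
Joint ranges: [-3.11, 3.11], [-0.84, 2.01], [0.21, 2.61], [-1.34, 4.49], [0.05, 2.63], [-2.56, 2.56]. Speed limits (rad/s): [2.57, 2.57, 3.14, 3.14, 3.14, 3.14].

### API

Orientations are given as a unit quaternion [x, y, z, w].
In Python, from plant import arm, imaging gives the robot as it stands.
- The arm moves only by the tool drive_tool, never from a script. Its argument "targets" is a list of rows, each a list of 3 entries, a list of its own where there are three numbers: the shift along the tool's x, y, z in cm, then the turn about the tool's z in degrees, then the closure in counts, from 0 (fully open) to 255 (shut). A call has 1 to 10 rows; each row is the pose to reach, as a shift and turn from the pose commanded when the call began, along the tool's axes at that moment; what a row does not reach only later rows make up. A row lasts 1/10 s, in which the tool goes at most 50 mm and 8.59 degrees, less where a joint would pass 70% of its speed; a pose out of reach is approached as far as the arm can. A call with a gripper value outside its range is refused whole. The fingers move at their own pace and stop on an object; "newtons" is the grip in N (left out, the last holds). Time passes only in rows, so rows that repeat a pose let the fingers close. It gives the time, the measured TCP pose, the force and the opening at its end, in the units of the state.
- arm.read_state(): the state, without advancing time (a new reading comes with each control period).
- imaging.camera(name): name is "scene" or "top" or "wrist"; returns a dict with "image" (420x560x3 uint8, red, green, blue), "range_z" (420x560 float32, mm along the optical axis (not along the pixel's ray), 0 where there is no reading), "vfov" (degrees; the focal length in pixels is half the picture's height over the tangent of half this angle, whatever the lens; pixels are square), "cx", "cy" (the principal point, pixels), "T" (4x4, takes a point from camera to world coordinates). Camera axes: x right, y down, z forward; pixel columns grow to the right and rows downward; lengths in mm; the calibration is good to about 2 mm. A picture is of the moment at which its call begins.
- arm.hand_in(): hands the job in, once; it reports no verdict.
The state is a dict: "time": time; "joints": joint angles; "dq": joint speeds; "tau": joint torques, N m; "position": TCP position; "tcp_rot": TCP orientation; "ft_force": force on the tool from outside, world axes, zero at the start; "ft_torque": the same for the moment, N m; "gripper_width": opening from 0.0 (shut) to 1.0 (fully open).
Only numpy, scipy, OpenCV 4.12 (cv2) and the standard library are available. Lean on these libraries where they do the work, as an engineer would, in place of code of your own. Each camera call takes 0.05 s, during which the arm holds its last target.

## Working session

There is one attempt and no reset: what is moved stays moved. The work goes in short steps, Python scripts to look and compute and a tool call to move; the robot and the scene stay as the last step left them, time stands still between calls to the robot, and variables do not carry over. Pictures are saved under pics/ and viewed, and the job is handed in when it is done.

Besides the shell and the picture viewer there is one more tool, called after "Request:" as name(argument=value, ...) on one line, values as JSON. drive_tool: Moves the arm, as the interface text tells. Its arguments: {"type":"object","properties":{"targets":{"type":"array","items":{"type":"array"}},"newtons":{"type":"number"}},"required":["targets"]}

```bash
ls; mkdir -p pics
python3 - <<'E'
from plant import arm, imaging
import cv2
print(arm.read_state())
for n in ["scene","top","wrist"]:
    c=imaging.camera(n); cv2.imwrite(f"pics/{n}0.png",c["image"][:,:,::-1]); print(n,c["vfov"],c["cx"],c["cy"],c["T"].round(3).tolist())
E
```

```text
pics
{'time': 0.0, 'joints': array([ 1.27299216e+00,  3.20318255e-01,  1.56564975e+00, -1.18578022e-05,
        1.25738235e+00, -1.99741198e-02]), 'dq': array([ 0.00025838, -0.00012613, -0.00093863,  0.00050424,  0.00194386,
       -0.00030553]), 'tau': array([ 2.76925595e-03, -4.12465811e+01, -2.31981969e+01,  7.29420106e-02,
        4.56075592e-02, -1.44909804e-04]), 'position': array([157.55058024, 552.4877189 , 213.116501  ]), 'tcp_rot': array([ 1.38466803e-01,  9.90366686e-01, -8.68671954e-04, -1.33485482e-04]), 'ft_force': array([ 0.15868407,  0.35917939, -0.38527001]), 'ft_torque': array([-0.00386171, -0.04352384, -0.01727622]), 'gripper_width': 0.9998788723023717}
scene 43.5999564369044 287.90151165529664 206.5787362733484 [[-0.999, -0.032, 0.033, 486.896], [-0.044, 0.453, -0.891, 1375.419], [0.014, -0.891, -0.454, 721.456], [0.0, 0.0, 0.0, 1.0]]
top 45.69504842239618 276.4862559350156 205.38127114581792 [[-0.008, -0.997, 0.073, 459.807], [-1.0, 0.009, 0.017, 52.068], [-0.017, -0.073, -0.997, 1230.78], [0.0, 0.0, 0.0, 1.0]]
wrist 58.70095935068622 281.1331199303093 213.70932909146444 [[0.275, 0.929, 0.249, 87.315], [0.961, -0.266, -0.073, 573.082], [-0.002, 0.259, -0.966, 383.603], [0.0, 0.0, 0.0, 1.0]]
```

View pics/scene0.png

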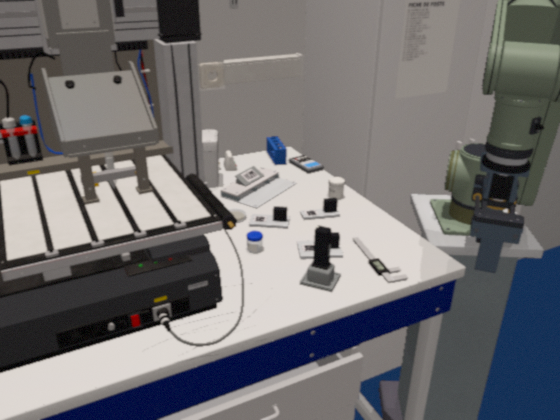

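View pics/top0.png

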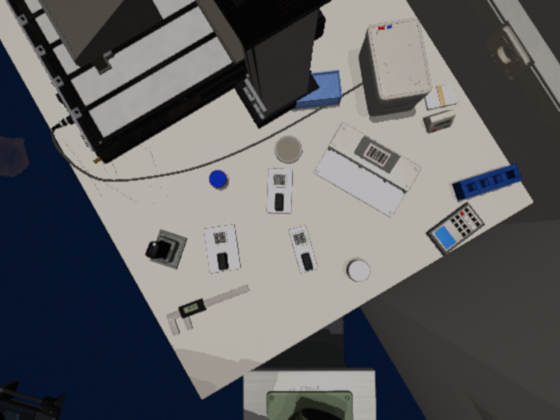

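View pics/wrist0.png

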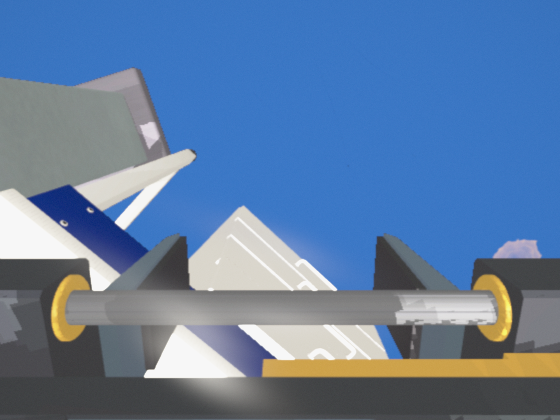

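The top view shows the scanner in its dock at about (163,248). The wide carrier is near (222,248), the middle near (279,190), the narrow near (303,250) and the bay near (367,168). The jar is at (218,179), and the pot is probably at (358,270).

```bash
cat > h.py <<'E'
from plant import arm, imaging
import cv2, numpy as np
from scipy.spatial.transform import Rotation as R
def f(c): return 210/np.tan(np.radians(c["vfov"])/2)
def ray(c,u,v,z):  # intersect pixel ray with world plane z
    d=np.array([(u-c["cx"])/f(c),(v-c["cy"])/f(c),1]); T=c["T"]
    D=T[:3,:3]@d; o=T[:3,3]; return o+D*(z-o[2])/D[2]
def cloud(c):
    v,u=np.mgrid[0:420,0:560]; z=c["range_z"]
    P=np.stack([(u-c["cx"])/f(c)*z,(v-c["cy"])/f(c)*z,z],-1)
    return P@c["T"][:3,:3].T+c["T"][:3,3]
def proj(c,P):
    P=np.atleast_2d(P); q=(P-c["T"][:3,3])@c["T"][:3,:3]
    return np.c_[q[:,0]/q[:,2]*f(c)+c["cx"],q[:,1]/q[:,2]*f(c)+c["cy"]]
def crop(c,x0,y0,x1,y1,name,s):
    im=cv2.resize(c["image"][y0:y1,x0:x1,::-1],None,fx=s,fy=s,interpolation=cv2.INTER_CUBIC); cv2.imwrite("pics/"+name,im)
E
python3 - <<'E'
from h import *
c=imaging.camera("top"); np.savez("top0.npz",**c)
crop(c,140,120,340,280,"t_a.png",4); crop(c,300,110,440,290,"t_b.png",4)
W=cloud(c)
for (u,v) in [(222,248),(279,190),(303,250),(158,248),(367,168),(375,155),(218,179),(358,270),(288,150),(250,220),(200,350),(420,250),(350,310),(150,200)]:
    print(u,v,W[v,u].round(1))
E
```

```text
222 248 [446.1 206.8   7.6]
279 190 [587.4  65.9   8.8]
303 250 [439.8   8.7  12.4]
158 248 [448.8 329.7 143.4]
367 168 [ 637.9 -149.3   21.6]
375 155 [ 666.3 -165.9   41.2]
218 179 [611.7 211.7  44.6]
358 270 [ 393.3 -116.7   61.5]
288 150 [685.7  42.8  14.8]
250 220 [514.7 138.7  -4.4]
200 350 [199.2 261.6  -0.9]
420 250 [ 4.373e+02 -2.779e+02  2.000e-01]
350 310 [ 292.8 -104.7   -3.8]
150 200 [566.4 386.9   1.5]
```

View pics/t_a.png

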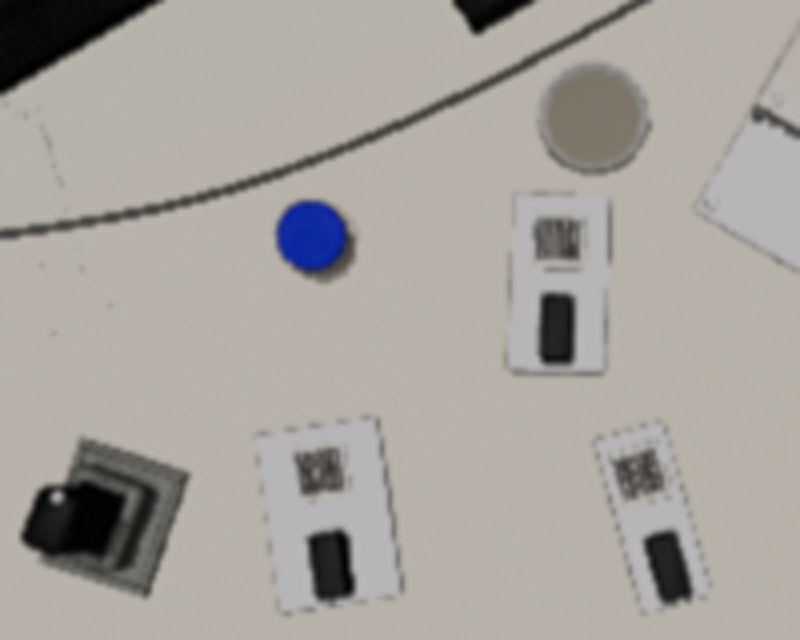

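View pics/t_b.png

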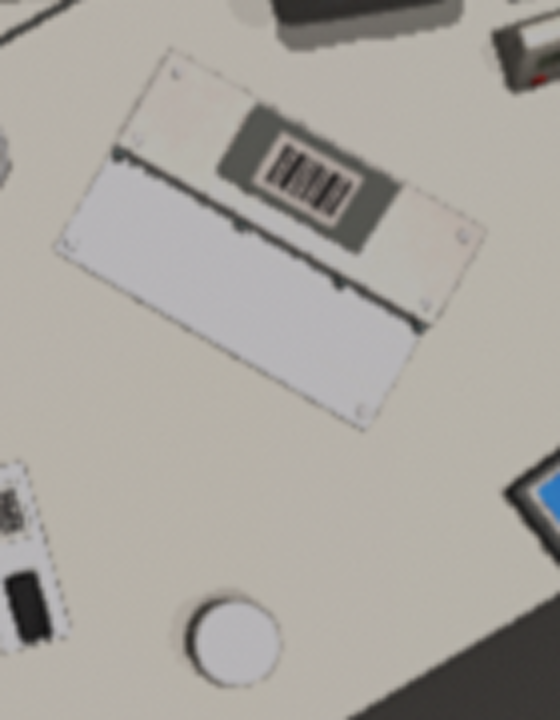

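```bash
cat > m.py <<'E'
from h import *
c=dict(np.load("top0.npz"))
def P(x,y,z,ox,oy): return ray(c,(x+.5)/4-.5+ox,(y+.5)/4-.5+oy,z)[:2]
A=lambda x,y,z:P(x,y,z,140,120); B=lambda x,y,z:P(x,y,z,300,110)
def fit(model,pts):
    m=np.array(model,float);p=np.array(pts);mc=m.mean(0);pc=p.mean(0);H=(m-mc).T@(p-pc)
    a=np.arctan2(H[0,1]-H[1,0],H[0,0]+H[1,1]);r=np.array([[np.cos(a),-np.sin(a)],[np.sin(a),np.cos(a)]])
    t=pc-r@mc; print("   resid",np.abs(p-(m@r.T+t)).max(0).round(1)); return t.round(1),round(np.degrees(a),1)
for n,w,cs,l in [("wide",76,[(257,433),(377,417),(403,593),(283,612)],(320,471)),("mid",60,[(516,193),(609,198),(605,373),(506,371)],(557,239)),("nar",44,[(595,437),(662,421),(709,597),(645,613)],(638,475))]:
    t,a=fit([(55,w/2),(55,-w/2),(-55,-w/2),(-55,w/2)],[A(*q,10) for q in cs])
    print(n,t,a,"label px",A(*l,10).round(1),"label fit",(t+27*np.array([np.cos(np.radians(a)),np.sin(np.radians(a))])).round(1))
print("bay",fit([(-60,111),(-60,-111),(81,111),(81,-111)],[B(57,247,4),B(367,430,4),B(172,50,26),B(486,232,26)]), "label",B(307,180,42).round(1))
print("dock",fit([(40,35),(40,-35),(-40,-35),(-40,35)],[A(82,438,10),A(189,473,10),A(147,597,10),A(40,560,10)]),"handle top px",A(45,520,144))
W=cloud(c)
for n,x0,y0,x1,y1,z0,z1 in [("handle",140,230,185,268,135,155),("jar",200,160,235,200,30,60),("pot",335,250,380,290,50,70),("disc",270,130,305,168,9,30)]:
    s=W[y0:y1,x0:x1].reshape(-1,3); s=s[(s[:,2]>z0)&(s[:,2]<z1)]; print(n,s.mean(0).round(1),s.min(0).round(1),s.max(0).round(1))
E
python3 m.py
```

```text
resid [1.1 1.1]
wide [446.2 206.3] 8.2 label px [472.2 212.4] label fit [472.9 210.2]
   resid [0.9 1.3]
mid [586.1  65. ] -2.7 label px [613.6  66. ] label fit [613.1  63.7]
   resid [1.2 2.1]
nar [442.7   9.1] 14.6 label px [468.1  17.8] label fit [468.8  15.9]
   resid [1.6 2.3]
bay (array([ 625.9, -144.8]), np.float64(-31.2)) label [ 667. -169.]
   resid [0.7 0.4]
dock (array([445.2, 338.5]), np.float64(-18.7)) handle top px [445.37467761 345.07646627]
handle [444.7 342.2 142.5] [427.  326.2 135.3] [462.  359.  149.4]
jar [612.9 212.9  45.7] [592.6 192.4  35.1] [634.2 233.9  53.6]
pot [ 392.2 -118.6   58. ] [ 367.6 -143.4   50.5] [416.3 -94.2  64.1]
disc [689.6  43.5  14.9] [655.6  10.7   9.1] [737.2  84.6  22.1]
```

```bash
cat >> h.py <<'E'
def st():
    s=arm.read_state(); r=R.from_quat(s["tcp_rot"]).as_matrix()
    h=np.degrees(np.arctan2(r[1,1],r[0,1]))
    print("t %.2f pos %s jawhead %.1f tilt %.2f F %s w %.3f"%(s["time"],s["position"].round(1),h,np.degrees(np.arccos(-r[2,2])),s["ft_force"].round(1),s["gripper_width"]*91)); return s,r,h
def go(x,y,z,jaw=None,flip=False):
    s,r,h=st(); d=r.T@(np.array([x,y,z])-s["position"])/10
    t=0
    if jaw is not None:
        t=-(jaw-h)           # tool z down
        t=(t+90)%180-90 if not flip else (t+180)%360-180
    print("shift cm",d.round(2),"turn",round(t,1),"j6",s["joints"][5].round(2))
E
python3 -c "
from h import *
go(445,341,170,71.3)"
```

```text
t 0.20 pos [157.6 552.7 213.4] jawhead 74.1 tilt 0.06 F [ 0.1  0.6 -0.3] w 90.986
shift cm [-33.44 -12.47   4.36] turn 2.8 j6 -0.02
```

Request:
drive_tool(targets=[[[-5,-2,0.6],0.5,0],[[-10,-4,1.2],1,0],[[-14.5,-5.5,2],1.5,0],[[-19,-7,2.5],2,0],[[-23.5,-8.8,3],2.8,0],[[-28,-10.4,3.5],2.8,0],[[-31,-11.6,4],2.8,0],[[-33.4,-12.5,4.4],2.8,0],[[-33.4,-12.5,4.4],2.8,0],[[-33.4,-12.5,4.4],2.8,0]], newtons=10)

```text
time: 1.2
position: [444.4, 341.0, 169.7]
tcp_rot: [0.163, 0.987, -0.0, -0.001]
ft_force: [-0.5, 0.7, 0.1]
gripper_width: 1.0
```

```bash
python3 -c "
from h import *
st()
c=imaging.camera('wrist'); cv2.imwrite('pics/w1.png',c['image'][:,:,::-1]); np.savez('w1.npz',**c)
d=imaging.camera('scene'); crop(d,260,180,400,300,'s1.png',5)
W=cloud(c)
m=(W[...,2]>130)&(W[...,2]<150)&(c['range_z']>0); print(W[m].mean(0),W[m].min(0),W[m].max(0))
"
```

```text
t 1.20 pos [444.4 341.  169.7] jawhead 71.2 tilt 0.06 F [-0.5  0.7  0.1] w 90.970
[442.11566534 346.51626966 142.08641336] [425.24803444 329.4191603  130.00739861] [462.93690071 362.16410454 145.9011333 ]
```

View pics/w1.png

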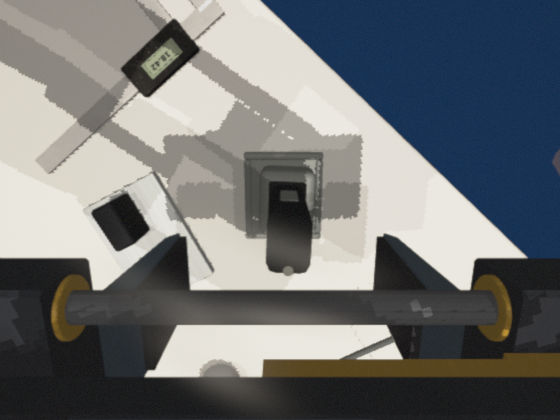

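View pics/s1.png

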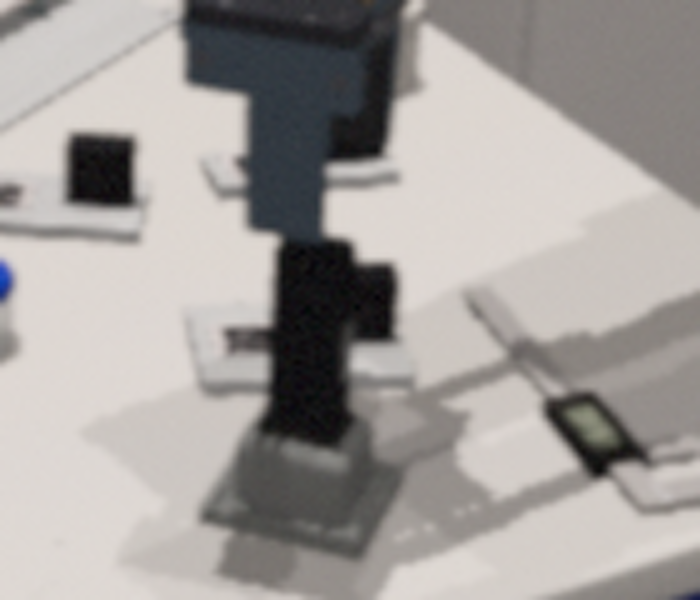

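```bash
python3 -c "
from h import *
go(443,344,92)"
```

```text
t 1.30 pos [443.8 341.8 170.1] jawhead 71.3 tilt 0.03 F [ 0.4 -0.1 -0.3] w 90.947
shift cm [0.14 0.18 7.81] turn 0 j6 -0.61
```

Request:
drive_tool(targets=[[[0.1,0.3,2],0,0],[[0.1,0.3,4],0,0],[[0.1,0.3,6],0,0],[[0.1,0.3,7.8],0,0],[[0.1,0.3,7.8],0,60],[[0.1,0.3,7.8],0,120],[[0.1,0.3,7.8],0,190],[[0.1,0.3,7.8],0,255],[[0.1,0.3,7.8],0,255],[[0.1,0.3,7.8],0,255]], newtons=4)

```text
time: 2.3
position: [444.8, 344.4, 92.5]
tcp_rot: [0.163, 0.987, 0.0, 0.0]
ft_force: [0.0, 0.4, -0.1]
gripper_width: 0.508
```

Request:
drive_tool(targets=[[[0,0,0],0,255],[[0,0,0],0,255],[[0,0,0],0,255]])

```text
time: 2.6
position: [444.7, 344.4, 92.0]
tcp_rot: [0.163, 0.987, 0.0, 0.0]
ft_force: [-1.0, -0.4, -0.6]
gripper_width: 0.288
```

```bash
python3 -c "
from h import *
st()
d=imaging.camera('scene'); crop(d,260,180,400,300,'s2.png',5)
"
```

```text
t 2.60 pos [444.7 344.4  92. ] jawhead 71.3 tilt 0.02 F [-1.  -0.4 -0.6] w 26.203
```

View pics/s2.png

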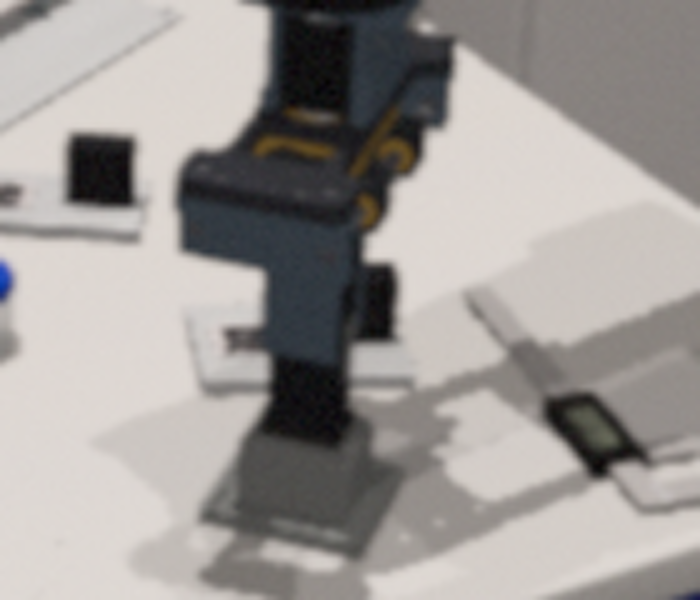

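Request:
drive_tool(targets=[[[0.2,0,0],0,255],[[0.4,0,0],0,255],[[0.9,0,-0.1],0,255],[[1.3,0,-0.2],0,255],[[1.8,0,-0.28],0,255],[[2.3,0,-0.33],0,255],[[2.8,0,-0.36],0,255],[[3.2,0,-0.37],0,255],[[3.2,0,-0.37],0,255],[[3.2,0,-0.37],0,255]], newtons=3)

```text
time: 3.65
position: [413.9, 354.7, 95.7]
tcp_rot: [0.163, 0.987, -0.0, -0.0]
ft_force: [-1.2, -0.4, 0.2]
gripper_width: 0.289
```

```bash
python3 -c "
from h import *
st()
d=imaging.camera('scene'); crop(d,260,180,400,300,'s3.png',5)
d=imaging.camera('top'); crop(d,120,190,240,290,'t3.png',5)
"
```

```text
t 3.65 pos [413.9 354.7  95.7] jawhead 71.3 tilt 0.04 F [-1.2 -0.4  0.2] w 26.265
```

View pics/s3.png

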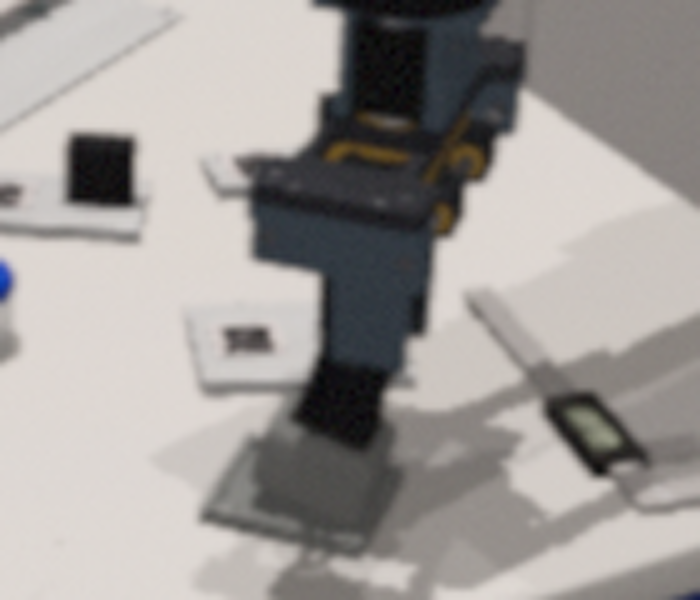

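View pics/t3.png

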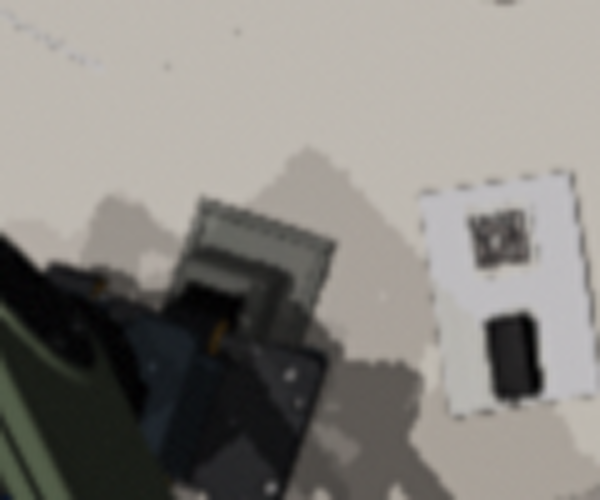

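It's working: the scanner is tipping inside the light grip. I'll take it to about 30°.

Request:
drive_tool(targets=[[[0.4,0,0.01],0,255],[[0.9,0,0.03],0,255],[[1.4,0,0.1],0,255],[[1.9,0,0.17],0,255],[[2.3,0,0.25],0,255],[[2.8,0,0.37],0,255],[[2.8,0,0.37],0,255],[[2.8,0,0.37],0,255]])

```text
time: 4.55
position: [387.4, 363.9, 91.9]
tcp_rot: [0.163, 0.987, 0.0, -0.0]
ft_force: [-1.2, -0.1, -0.4]
gripper_width: 0.285
```

Request:
drive_tool(targets=[[[0,0,0],0,255],[[0,0,0],0,255],[[0,0,0],0,255],[[0,0,-1],0,255],[[0,0,-2],0,255],[[0,0,-4],0,255],[[0,0,-6],0,255],[[0,0,-8],0,255],[[0,0,-8],0,255],[[0,0,-8],0,255]], newtons=45)

```text
time: 5.55
position: [387.9, 363.5, 172.3]
tcp_rot: [0.163, 0.987, 0.0, 0.0]
ft_force: [-0.7, -0.4, -2.1]
gripper_width: 0.279
```

```bash
python3 -c "
from h import *
st()
d=imaging.camera('scene'); np.savez('s4.npz',**d); crop(d,260,140,400,300,'s4.png',5)
"
```

```text
t 5.55 pos [387.9 363.5 172.3] jawhead 71.3 tilt 0.06 F [-0.7 -0.4 -2.1] w 25.361
```

View pics/s4.png

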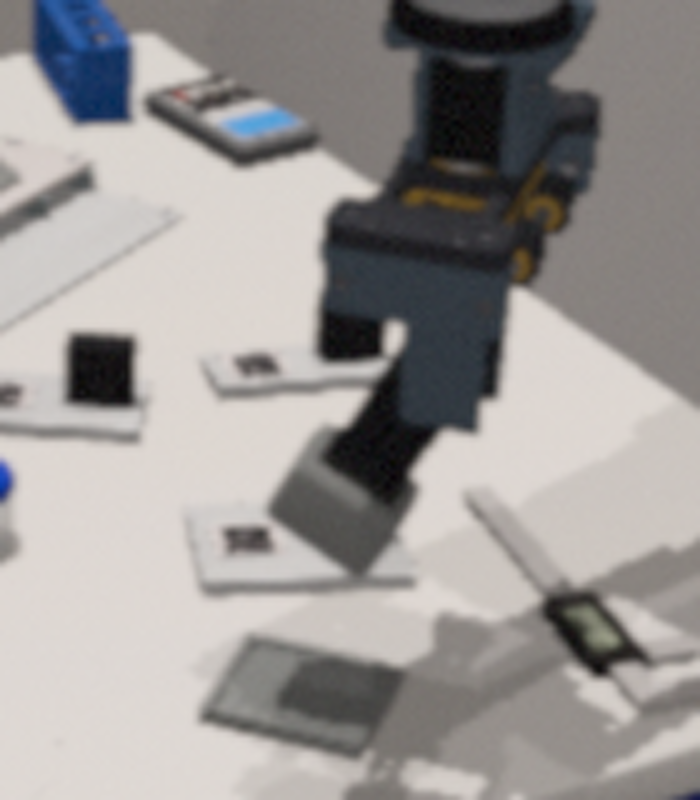

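```bash
cat > fit.py <<'E'
from h import *
from scipy.optimize import least_squares
def scan_pose(th,xs,zs,pos,r,sgn=1):
    # tool x = scanner -x (untilted). returns R,t of scanner in world
    X=-r[:,0]*sgn; Y=r[:,1]*sgn; Z=-r[:,2]
    R0=np.stack([X,Y,Z],1)
    Rt=R0@R.from_euler('y',-th,degrees=True).as_matrix() # top leans to -x
    g=pos-r[:,2]*19
    return Rt,g-Rt@np.array([xs,0,zs])
if __name__=="__main__":
    c=dict(np.load('s4.npz')); s,r,h=st()
    px=np.array([(270,510),(358,575),(415,490),(322,428)])
    px=(px+.5)/5-.5+np.array([260,140])
    M=np.array([(28,23,0),(-28,23,0),(-28,23,38),(28,23,38)])
    def res(p):
        Rt,t=scan_pose(*p,s["position"],r); return (proj(c,M@Rt.T+t)-px).ravel()
    o=least_squares(res,[30,0,105]); print(o.x.round(2),o.fun.round(2))
    Rt,t=scan_pose(*o.x,s["position"],r); print(t)
E
python3 fit.py
```

```text
t 5.60 pos [387.4 363.1 171.4] jawhead 71.3 tilt 0.06 F [ 0.1 -0.1 -1.5] w 25.652
[ 26.76 -10.99  91.06] [-0.25 -3.09  3.03 -1.93 -0.03  3.45 -2.72  1.48]
[435.50632173 346.76292571 114.01395042]
```

```bash
cat > ov.py <<'E'
from fit import *
import sys
def wire(c,p,s,r,x0,y0,x1,y1,sc,name,sgn=1):
    Rt,t=scan_pose(*p,s,r,sgn)
    im=cv2.resize(c["image"][y0:y1,x0:x1,::-1],None,fx=sc,fy=sc,interpolation=cv2.INTER_CUBIC)
    for a,b,z0,z1 in [(28,23,0,38),(18,13,38,138)]:
        q=[(x,y,z) for z in (z0,z1) for x,y in ((a,b),(-a,b),(-a,-b),(a,-b))]
        u=((proj(c,np.array(q)@Rt.T+t)-[x0,y0])*sc).astype(int)
        for i in range(4):
            for j,k in ((i,(i+1)%4),(i+4,(i+1)%4+4),(i,i+4)): cv2.line(im,tuple(map(int,u[j])),tuple(map(int,u[k])),(0,0,255) if z0==0 else (0,255,255),1)
    cv2.imwrite("pics/"+name,im)
if __name__=="__main__":
    c=dict(np.load('s4.npz')); s,r,h=st()
    wire(c,[30,0,105],s["position"],r,290,190,390,270,6,"ov4.png")
E
python3 ov.py
```

```text
t 5.60 pos [387.4 363.1 171.4] jawhead 71.3 tilt 0.06 F [ 0.1 -0.1 -1.5] w 25.652
```

View pics/ov4.png

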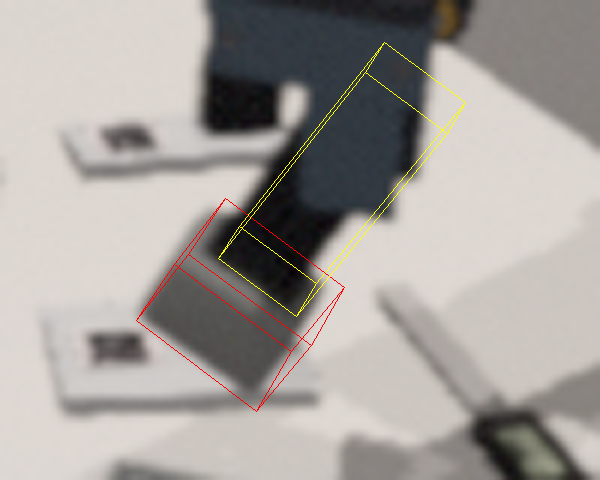

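Run:
```python
from h import *
c=imaging.camera('scene'); np.savez('s4.npz',**c)
w=imaging.camera('wrist'); cv2.imwrite('pics/w4.png',w['image'][:,:,::-1])
crop(c,300,205,375,265,'s4b.png',10)
s,r,h=st(); 
W=cloud(c); L=(W-s["position"])@r
m=(np.abs(L[...,1])<35)&(np.abs(L[...,0])<130)&(L[...,2]<115)&(L[...,2]>-60)&(c['range_z']>0)
m[:205]=0
print(m.sum())
im=np.full((500,640,3),255,np.uint8)
for p,col in zip(L[m],c['image'][m]):
    u=int(320-p[0]*3.5);v=int(100+p[2]*3.5)  # x flipped so world +x... 
    cv2.circle(im,(u,v),3,tuple(int(k) for k in col[::-1]),-1)
cv2.imwrite('pics/L4.png',im)
```

```text
t 5.70 pos [387.2 363.  170.8] jawhead 71.3 tilt 0.13 F [-0.6  0.2 -1.7] w 26.026
1128
```

View pics/s4b.png

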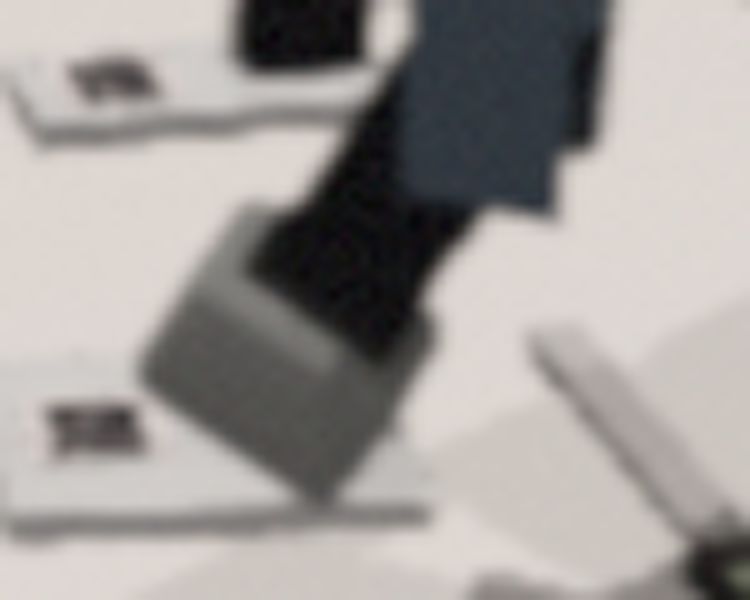

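View pics/L4.png

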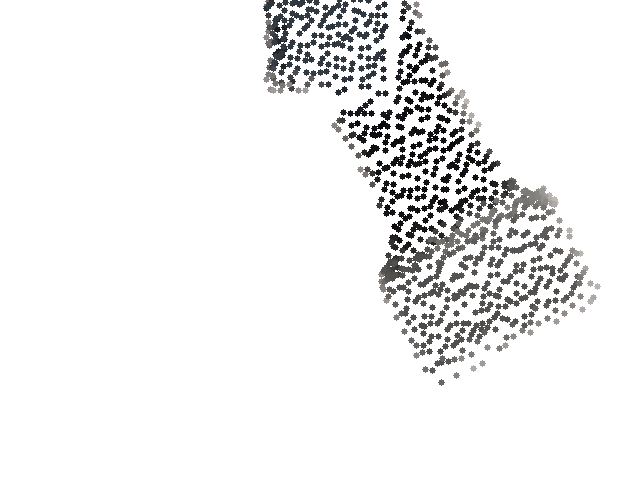

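View pics/w4.png

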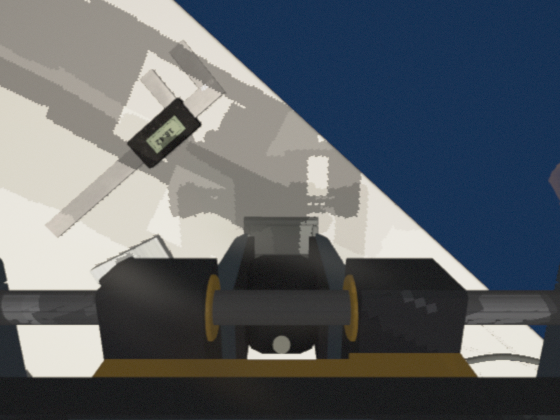

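```bash
python3 -c "
from h import *
go(586,-120,180.5,58.8)"
```

```text
t 5.70 pos [387.2 363.  170.8] jawhead 71.3 tilt 0.13 F [-0.6  0.2 -1.7] w 26.026
shift cm [-34.32 -39.37  -0.93] turn 12.5 j6 -0.51
```

Request:
drive_tool(targets=[[[-1,-1.2,-0.1],1,255],[[-3,-3.4,-0.2],2,255],[[-5.5,-6.3,-0.3],3,255],[[-8,-9.2,-0.4],4,255],[[-10.5,-12.1,-0.5],5,255],[[-13,-15,-0.6],6,255],[[-15.5,-17.9,-0.7],7,255],[[-18,-20.8,-0.8],8,255],[[-20.5,-23.6,-0.9],9,255],[[-23,-26.5,-0.9],10,255]], newtons=45)

```text
time: 6.7
position: [520.5, 36.3, 180.5]
tcp_rot: [0.249, 0.969, -0.0, -0.0]
ft_force: [0.4, -0.4, -2.4]
gripper_width: 0.282
```

```bash
python3 -c "
from h import *
go(586,-120,180.5,58.8)"
```

```text
t 6.70 pos [520.5  36.3 180.5] jawhead 61.2 tilt 0.06 F [ 0.4 -0.4 -2.4] w 25.682
shift cm [-13.27 -10.54   0.  ] turn 2.4 j6 -1.02
```

Request:
drive_tool(targets=[[[-2.5,-2,0],1,255],[[-5.2,-4,0],2,255],[[-8,-6.3,0],2.4,255],[[-10.5,-8.4,0],2.4,255],[[-12.3,-9.8,0],2.4,255],[[-13.3,-10.5,0],2.4,255],[[-13.3,-10.5,0],2.4,255],[[-13.3,-10.5,0],2.4,255]])

```text
time: 7.5
position: [586.0, -116.7, 180.5]
tcp_rot: [0.268, 0.963, 0.0, -0.001]
ft_force: [-0.2, 0.6, -1.9]
gripper_width: 0.287
```

Run:
```python
from h import *
st()
c=imaging.camera('scene'); crop(c,180,90,340,210,'s5.png',5)
c2=imaging.camera('top'); np.savez("t5.npz",**c2); crop(c2,280,90,440,230,'t5.png',5)
s,r,h=st(); 
W=cloud(c); L=(W-s["position"])@r
m=(np.abs(L[...,1])<60)&(np.abs(L[...,0])<200)&(L[...,2]<190)&(L[...,2]>-60)&(c['range_z']>0)
im=np.full((540,760,3),255,np.uint8)
for p,col in zip(L[m],c['image'][m]):
    cv2.circle(im,(int(320-p[0]*2.2),int(100+p[2]*2.2)),2,tuple(int(k) for k in col[::-1]),-1)
cv2.imwrite('pics/L5.png',im)
```

```text
t 7.50 pos [ 586.  -116.7  180.5] jawhead 58.9 tilt 0.10 F [-0.2  0.6 -1.9] w 26.160
t 7.60 pos [ 586.1 -116.1  180.9] jawhead 58.9 tilt 0.06 F [ 0.7  0.5 -2.8] w 25.872
```

View pics/s5.png

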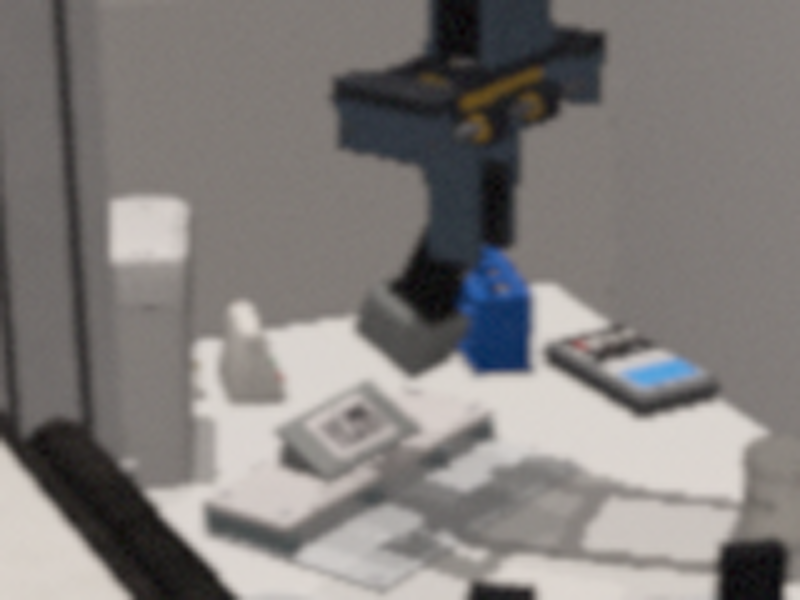

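View pics/t5.png

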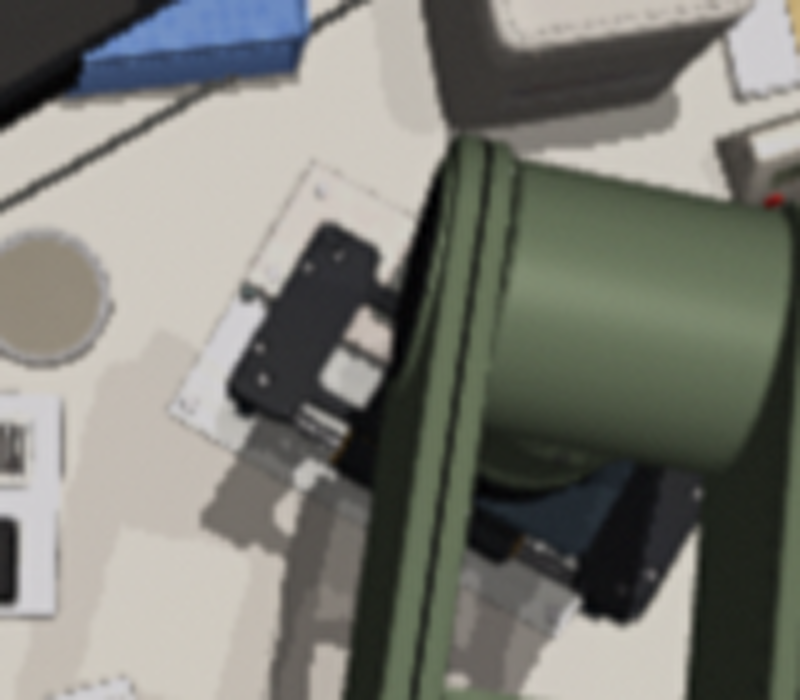

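View pics/L5.png

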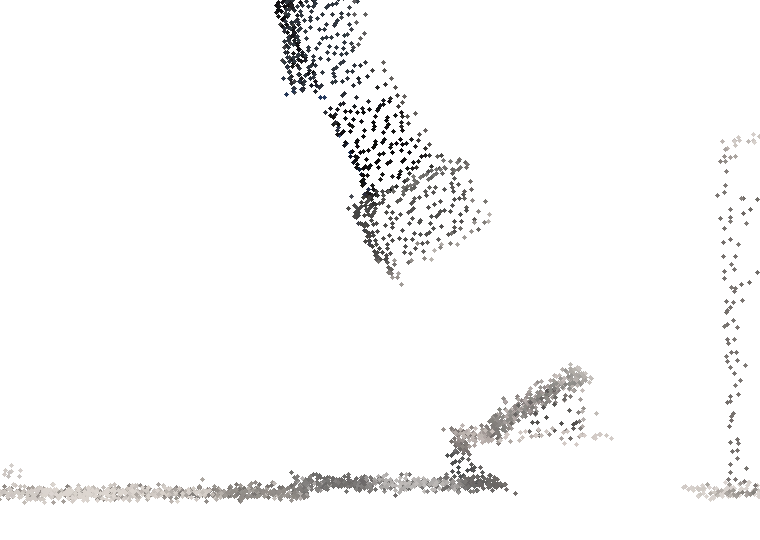

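```bash
python3 -c "
from h import *
go(588,-121,180.5,58.8)"
```

```text
t 7.60 pos [ 586.1 -116.1  180.9] jawhead 58.9 tilt 0.06 F [ 0.7  0.5 -2.8] w 25.872
shift cm [-0.41 -0.32  0.03] turn 0.1 j6 -1.24
```

Request:
drive_tool(targets=[[[-0.4,-0.3,0],0,255],[[-0.4,-0.3,0],0,255],[[-0.4,-0.3,0],0,255],[[-0.4,-0.3,0],0,255],[[-0.4,-0.3,0],0,255],[[-0.4,-0.3,0],0,255],[[-0.4,-0.3,0],0,255],[[-0.4,-0.3,0],0,255],[[-0.4,-0.3,0],0,255],[[-0.4,-0.3,0],0,255]])

```text
time: 8.6
position: [588.7, -121.9, 180.9]
tcp_rot: [0.268, 0.963, 0.0, -0.0]
ft_force: [-0.1, -0.2, -2.2]
gripper_width: 0.283
```

Run:
```python
from h import *
s,r,h=st()
c=imaging.camera('scene')
W=cloud(c); L=(W-s["position"])@r
# label: white/black pixels on panel
m=(np.abs(L[...,1])<60)&(L[...,0]<-60)&(L[...,0]>-150)&(L[...,2]<160)&(L[...,2]>40)&(c['range_z']>0)
Q=L[m]; head=Q[(Q[:,2]<85)&(Q[:,0]>-85)]
pan=Q[(Q[:,2]>110)]
print("panel/roof y range",np.percentile(pan[:,1],[1,50,99]).round(1))
hm=(np.abs(L[...,1])<40)&(L[...,0]<-10)&(L[...,0]>-90)&(L[...,2]<85)&(L[...,2]>20)
print("head y",np.percentile(L[hm][:,1],[1,50,99]).round(1))
d=r.T@(np.array([667,-169,42])-s["position"]); print("label in tool",d)
np.savez('s6.npz',**c)
crop(c,220,120,290,210,'s6.png',6)
```

```text
t 8.60 pos [ 588.7 -121.9  180.9] jawhead 58.9 tilt 0.00 F [-0.1 -0.2 -2.2] w 25.787
panel/roof y range [-54.6  13.2  58.1]
head y [-15.4  17.5  28.2]
label in tool [-9.14452602e+01  1.17449996e-01  1.38930983e+02]
```

View pics/s6.png

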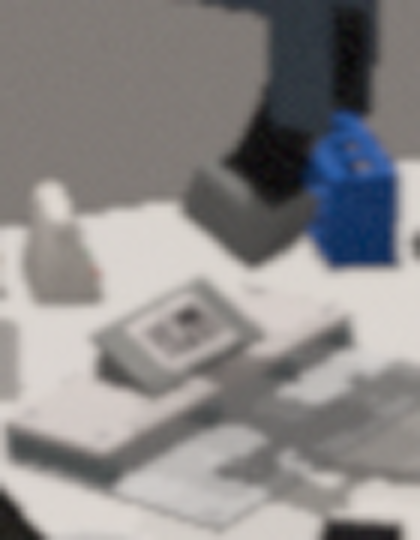

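Run:
```python
from h import *
c=dict(np.load('s6.npz')); s,r,h=st()
p=ray(c,220+180.5/6-.5,120+332.5/6-.5,42); print("label from scene",p.round(1))
for P in (p,np.array([667,-169,42])):
    d=r.T@(P-s["position"])-np.array([-56.5,0,68.5])
    for a in (28.5,31):
        a=np.radians(a); b=np.array([-np.sin(a),0,np.cos(a)]); print("dist",(d@b).round(1),"perp",(d@[np.cos(a),0,np.sin(a)]).round(1),"y",d[1].round(1))
```

```text
t 8.65 pos [ 588.7 -121.9  180.9] jawhead 58.9 tilt 0.00 F [-0.3 -0.2 -1.9] w 25.802
label from scene [ 669.8 -174.8   42. ]
dist 81.1 perp -1.9 y -3.4
dist 81.1 perp 1.7 y -3.4
dist 78.6 perp 2.9 y 0.1
dist 78.4 perp 6.3 y 0.1
```

Request:
drive_tool(targets=[[[0.1,-0.1,0],0,255],[[0.1,-0.1,0],0,255],[[0.1,-0.1,0],0,255],[[0.1,-0.1,0],0,255],[[0.1,-0.1,0],0,255],[[0.1,-0.1,0],0,255],[[0.1,-0.1,0],0,255],[[0.1,-0.1,0],0,255],[[0.1,-0.1,0],0,255],[[0.1,-0.1,0],0,255]])

```text
time: 9.65
position: [587.3, -122.2, 180.9]
tcp_rot: [0.268, 0.963, 0.0, 0.0]
ft_force: [0.7, 0.3, -2.2]
gripper_width: 0.28
```

Request:
drive_tool(targets=[[[0,0,0],0,255],[[0,0,0],0,255],[[0,0,0],0,255],[[0,0,0],0,255],[[0,0,0],0,255],[[0,0,0],0,255],[[0,0,0],0,255],[[0,0,0],0,255],[[0,0,0],0,255],[[0,0,0],0,255]])

```text
time: 10.65
position: [587.3, -122.2, 180.9]
tcp_rot: [0.268, 0.963, 0.0, -0.0]
ft_force: [-0.7, -0.4, -2.0]
gripper_width: 0.28
```

Request:
drive_tool(targets=[[[0,0,0],0,255],[[0,0,0],0,255],[[0,0,0],0,255],[[0,0,0],0,255],[[0,0,0],0,255],[[0,0,0],0,255],[[0,0,0],0,255],[[0,0,0],0,255],[[0,0,0],0,255],[[0,0,0],0,255]])

```text
time: 11.65
position: [587.3, -122.1, 180.9]
tcp_rot: [0.268, 0.963, 0.0, 0.0]
ft_force: [-0.3, 0.1, -1.4]
gripper_width: 0.282
```

```bash
python3 -c "
from h import *
go(520.5,36,181,61.2)
c=imaging.camera('top'); cv2.imwrite('pics/t7.png',c['image'][:,:,::-1]); np.savez('t7.npz',**c)
"
```

```text
t 11.65 pos [ 587.3 -122.1  180.9] jawhead 58.9 tilt 0.01 F [-0.3  0.1 -1.4] w 25.632
shift cm [ 1.389e+01  1.009e+01 -1.000e-02] turn -2.3 j6 -1.25
```

View pics/t7.png

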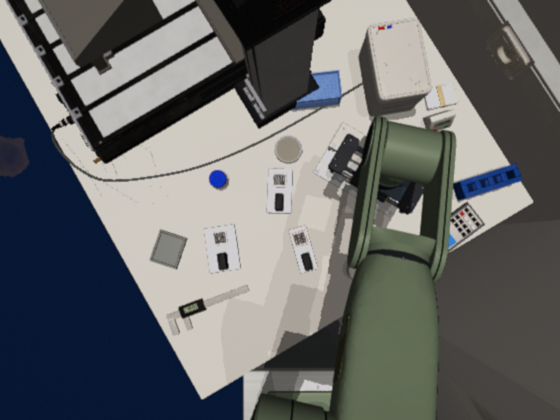

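The top view shows the dock empty at (168,249), with the carriers unchanged. I'll take the scanner back to the dock and tip it upright there.

Request:
drive_tool(targets=[[[1,0.8,0],0,255],[[3.5,2.6,0],-0.4,255],[[6.3,4.6,0],-0.8,255],[[9,6.6,0],-1.2,255],[[11.8,8.6,0],-1.6,255],[[14.6,10.6,0],-2.3,255]])

```text
time: 12.3
position: [515.8, 45.9, 181.0]
tcp_rot: [0.249, 0.969, 0.0, -0.0]
ft_force: [0.4, 0.3, -1.5]
gripper_width: 0.285
```

```bash
python3 -c "
from h import *
go(388,363.5,172,71.3)
"
```

```text
t 12.30 pos [515.8  45.9 181. ] jawhead 61.2 tilt 0.04 F [ 0.4  0.3 -1.5] w 25.904
shift cm [26.5  21.68  0.92] turn -10.1 j6 -1.0
```

Request:
drive_tool(targets=[[[2.8,2.3,0.1],-1,255],[[6,4.9,0.2],-2,255],[[9.2,7.5,0.3],-3.5,255],[[12.4,10.1,0.4],-5,255],[[15.6,12.8,0.5],-6.5,255],[[18.8,15.4,0.6],-8,255],[[22,18,0.7],-9,255],[[24.8,20.3,0.9],-10,255],[[26.5,21.7,0.9],-10.1,255],[[26.5,21.7,0.9],-10.1,255]])

```text
time: 13.3
position: [387.6, 364.6, 171.9]
tcp_rot: [0.161, 0.987, 0.001, -0.0]
ft_force: [-0.6, -0.2, -2.2]
gripper_width: 0.283
```

Request:
drive_tool(targets=[[[0,0,0],0,255],[[0,0,0],0,255],[[0,0,0],0,255]])

```text
time: 13.6
position: [389.7, 360.9, 172.1]
tcp_rot: [0.163, 0.987, -0.0, 0.0]
ft_force: [-0.1, -0.7, -2.0]
gripper_width: 0.283
```

```bash
python3 -c "
from h import *
go(387.6,363.7,94,71.3)
d=imaging.camera('scene'); crop(d,290,190,390,290,'s8.png',6)
"
```

```text
t 13.60 pos [389.7 360.9 172.1] jawhead 71.2 tilt 0.01 F [-0.1 -0.7 -2. ] w 25.773
shift cm [0.29 0.19 7.81] turn -0.1 j6 -0.52
```

View pics/s8.png

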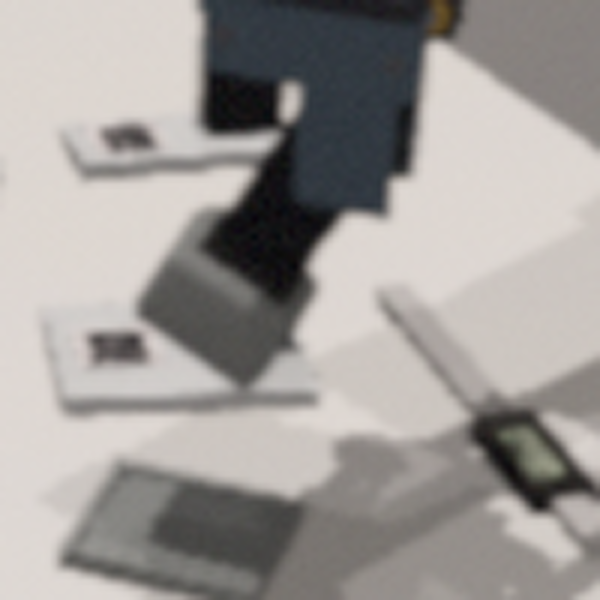

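Request:
drive_tool(targets=[[[0,0.2,2],0,255],[[0.1,0.2,4],0,255],[[0.1,0.2,6],0,255],[[0.1,0.2,7],0,255],[[0.1,0.2,7.5],0,255],[[0.1,0.2,7.8],0,255],[[0.1,0.2,7.9],0,255],[[0.1,0.2,7.9],0,255],[[0.1,0.2,7.9],0,255]])

```text
time: 14.55
position: [389.5, 364.4, 93.6]
tcp_rot: [0.163, 0.987, 0.001, 0.0]
ft_force: [-0.2, 0.5, -1.4]
gripper_width: 0.286
```

Request:
drive_tool(targets=[[[0,0,0],0,255],[[-0.3,0,-0.05],0,255],[[-0.8,0,-0.15],0,255],[[-1.4,0,-0.25],0,255],[[-1.9,0,-0.3],0,255],[[-2.4,0,-0.33],0,255],[[-2.8,0,-0.35],0,255],[[-3.2,0,-0.32],0,255],[[-3.6,0,-0.27],0,255],[[-4.0,0,-0.2],0,255]], newtons=3)

```text
time: 15.55
position: [427.3, 351.1, 94.9]
tcp_rot: [0.163, 0.987, -0.0, -0.0]
ft_force: [0.2, 0.7, -2.9]
gripper_width: 0.285
```

```bash
python3 -c "
from h import *
st()
d=imaging.camera('scene'); crop(d,290,190,390,290,'s9.png',6)
"
```

```text
t 15.55 pos [427.3 351.1  94.9] jawhead 71.3 tilt 0.00 F [ 0.2  0.7 -2.9] w 25.918
```

View pics/s9.png

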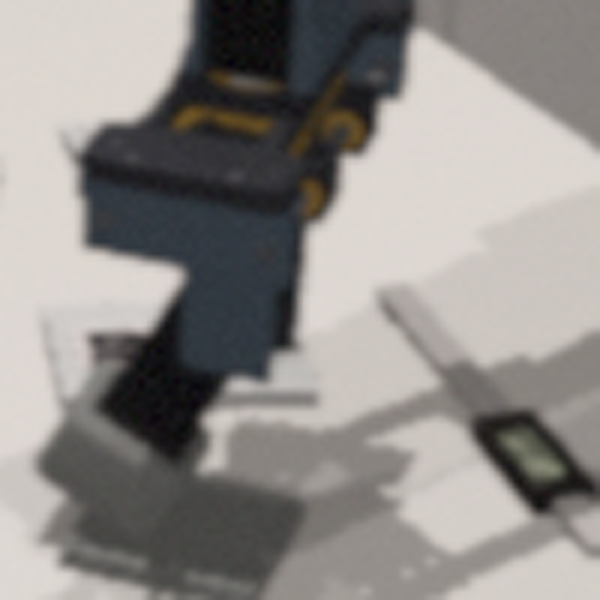

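The scanner stayed tilted in the grip because I lifted while moving. I'll lower it and push it against the far rim of the dock so that it turns upright.

Request:
drive_tool(targets=[[[0,0,0.2],0,255],[[-0.4,0,0.35],0,255],[[-0.9,0,0.4],0,255],[[-1.4,0,0.4],0,255],[[-1.9,0,0.4],0,255],[[-2.4,0,0.4],0,255],[[-2.9,0,0.4],0,255],[[-3.3,0,0.3],0,255],[[-3.7,0,0.25],0,255]], newtons=3)

```text
time: 16.5
position: [462.3, 339.1, 91.9]
tcp_rot: [0.163, 0.987, -0.0, -0.0]
ft_force: [0.6, 0.1, -2.3]
gripper_width: 0.283
```

```bash
cat > side.py <<'E'
from h import *
import sys
s,r,h=st()
c=imaging.camera('scene'); np.savez('side.npz',**c)
W=cloud(c); L=(W-s["position"])@r
m=(np.abs(L[...,1])<50)&(np.abs(L[...,0])<130)&(L[...,2]<125)&(L[...,2]>-60)&(c['range_z']>0)
im=np.full((600,800,3),255,np.uint8)
for p,col in zip(L[m],c['image'][m]):
    cv2.circle(im,(int(400-p[0]*3.5),int(100+p[2]*3.5)),2,tuple(int(k) for k in col[::-1]),-1)
cv2.imwrite('pics/'+sys.argv[1],im)
E
python3 side.py L10.png
```

```text
t 16.50 pos [462.3 339.1  91.9] jawhead 71.3 tilt 0.05 F [ 0.6  0.1 -2.3] w 25.730
```

View pics/L10.png

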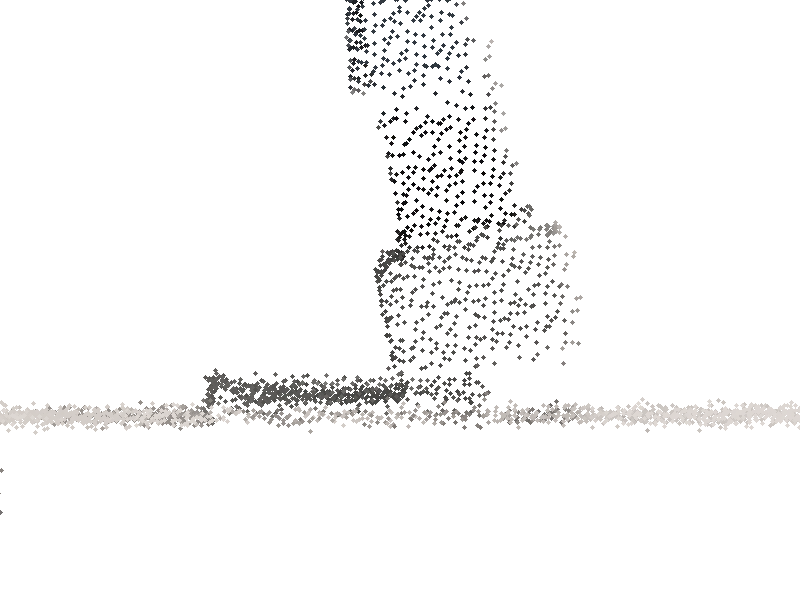

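Request:
drive_tool(targets=[[[-0.4,0,0],0,255],[[-0.8,0,0.0],0,255],[[-1.2,0,0.05],0,255],[[-1.5,0,0.1],0,255],[[-1.5,0,0.1],0,255]], newtons=3)

```text
time: 17.05
position: [477.0, 334.3, 91.9]
tcp_rot: [0.163, 0.987, 0.0, 0.0]
ft_force: [-0.7, -1.7, 3.1]
gripper_width: 0.291
```

```bash
python3 side.py L11.png
```

```text
t 17.05 pos [477.  334.3  91.9] jawhead 71.3 tilt 0.06 F [-0.7 -1.7  3.1] w 26.516
```

View pics/L11.png

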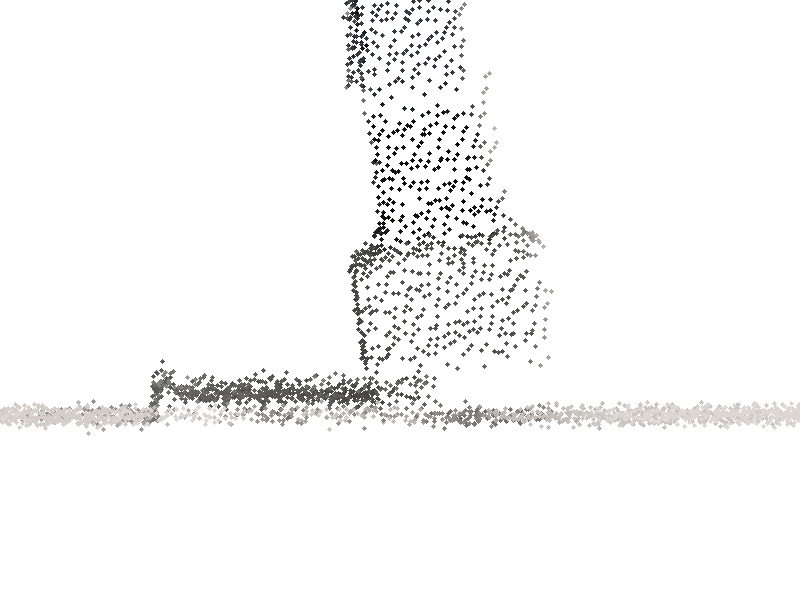

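Request:
drive_tool(targets=[[[0,0,0],0,255],[[0,0,0],0,255],[[0,0,-1],0,255],[[0,0,-1.5],0,255],[[1.5,0,-1.5],0,255],[[3,0,-1.5],0,255],[[4.4,0,-1.5],0,255],[[4.4,0,-1],0,255],[[4.4,0,-0.3],0,255],[[4.4,0,0.1],0,255]], newtons=15)

```text
time: 18.1
position: [434.4, 348.5, 89.5]
tcp_rot: [0.162, 0.987, -0.0, -0.0]
ft_force: [-0.5, -0.8, 0.6]
gripper_width: 0.287
```

Request:
drive_tool(targets=[[[0,0,0.2],0,255],[[0,0,0.5],0,255],[[0,0,0.8],0,255],[[0,0,0.8],0,245],[[0,0,0.8],0,200],[[0,0,0.8],0,170],[[0,0,0.8],0,170],[[0,0,0.8],0,170],[[0,0,0.8],0,170]], newtons=3)

```text
time: 19.0
position: [434.5, 348.9, 82.4]
tcp_rot: [0.163, 0.987, 0.0, -0.0]
ft_force: [-0.8, 0.4, 0.2]
gripper_width: 0.334
```

```bash
python3 side.py L12.png; python3 -c "
from h import *
c=imaging.camera('top'); crop(c,120,190,240,290,'t12.png',5)"
```

```text
t 19.00 pos [434.5 348.9  82.4] jawhead 71.3 tilt 0.02 F [-0.8  0.4  0.2] w 30.351
```

View pics/L12.png

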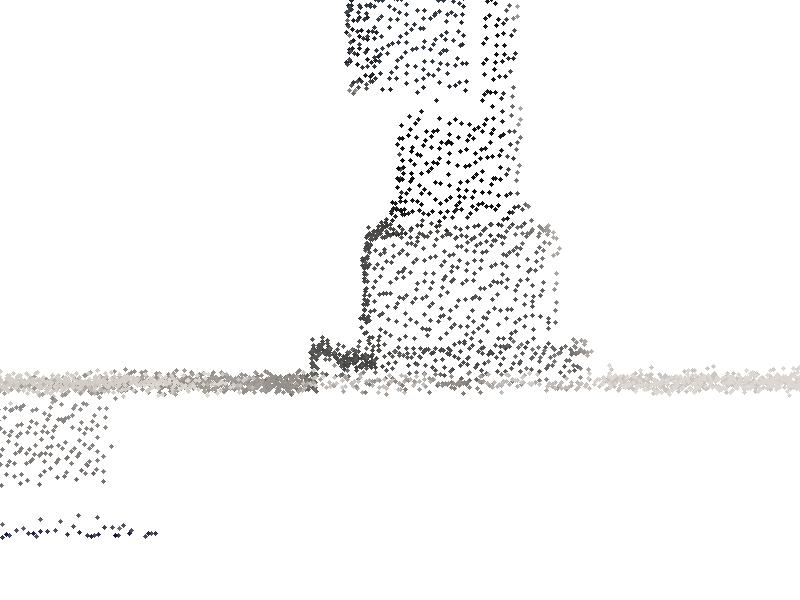

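View pics/t12.png

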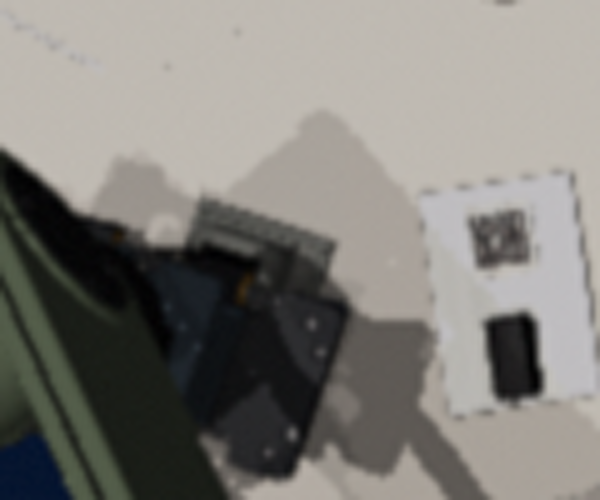

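Request:
drive_tool(targets=[[[0,0,0],0,165],[[-0.5,0,-0.3],0,165],[[-1.1,0,-0.7],0,165],[[-1.6,0,-1],0,165],[[-1.6,0,-1],0,165],[[-1.6,0,-1],0,200],[[-1.6,0,-1],0,255],[[-1.6,0,-1],0,255]], newtons=5)

```text
time: 19.9
position: [449.9, 343.5, 92.5]
tcp_rot: [0.163, 0.987, -0.0, 0.0]
ft_force: [0.3, -1.4, 0.8]
gripper_width: 0.286
```

Request:
drive_tool(targets=[[[0,0,0],0,255],[[0,0,0],0,255],[[0,0,-0.5],0,255],[[0,0,-2],0,255],[[0,0,-4.5],0,255],[[0,0,-7],0,255],[[0,0,-9.5],0,255],[[0,0,-9.5],0,255],[[0,0,-9.5],0,255]], newtons=30)

```text
time: 20.8
position: [449.3, 343.4, 186.9]
tcp_rot: [0.163, 0.987, -0.0, -0.0]
ft_force: [-0.8, -0.5, -2.2]
gripper_width: 0.283
```

```bash
python3 side.py L13.png
```

```text
t 20.80 pos [449.3 343.4 186.9] jawhead 71.3 tilt 0.04 F [-0.8 -0.5 -2.2] w 25.787
```

View pics/L13.png

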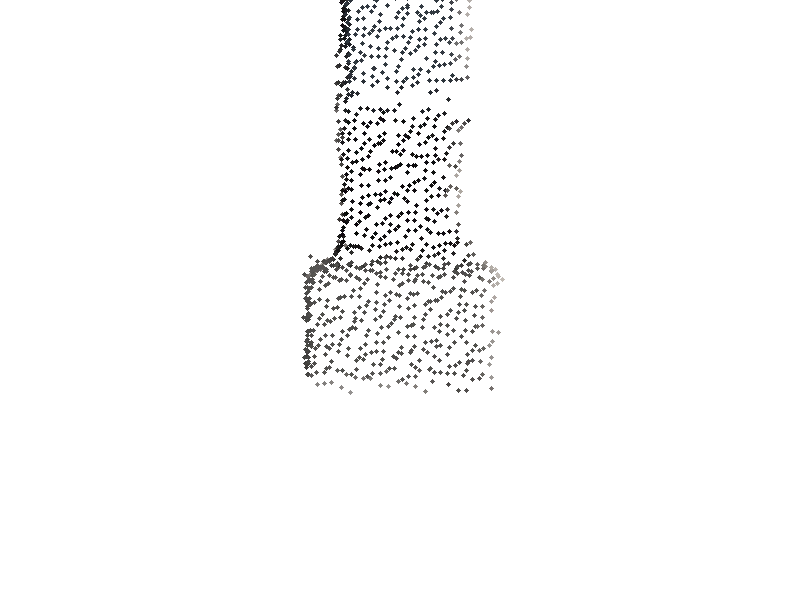

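```bash
python3 -c "
from h import *
go(472.5,211,175)
"
```

```text
t 20.85 pos [448.8 343.1 186. ] jawhead 71.3 tilt 0.16 F [-1.2 -0.5 -2.4] w 25.948
shift cm [ -6.48 -11.75   1.11] turn 0 j6 -0.61
```

Request:
drive_tool(targets=[[[-1.3,-2.3,0.2],0,255],[[-3,-5.4,0.5],0,255],[[-4.7,-8.5,0.8],0,255],[[-6,-10.8,1],0,255],[[-6.5,-11.8,1.1],0,255],[[-6.5,-11.8,1.1],0,255],[[-6.5,-11.8,1.1],0,255],[[-6.5,-11.8,1.1],0,255]])

```text
time: 21.65
position: [473.4, 212.1, 176.2]
tcp_rot: [0.162, 0.987, 0.0, -0.0]
ft_force: [0.3, -0.1, -1.9]
gripper_width: 0.286
```

```bash
python3 -c "
from h import *
st()
d=imaging.camera('scene'); crop(d,250,160,390,280,'s14.png',5)
d=imaging.camera('wrist'); cv2.imwrite('pics/w14.png',d['image'][:,:,::-1])
go(472.5,211,175)
"
```

```text
t 21.65 pos [473.4 212.1 176.2] jawhead 71.3 tilt 0.04 F [ 0.3 -0.1 -1.9] w 26.071
t 21.75 pos [473.4 212.  176.4] jawhead 71.4 tilt 0.02 F [ 0.6  1.1 -1.6] w 25.814
shift cm [ 0.05 -0.12  0.14] turn 0 j6 -0.85
```

View pics/s14.png

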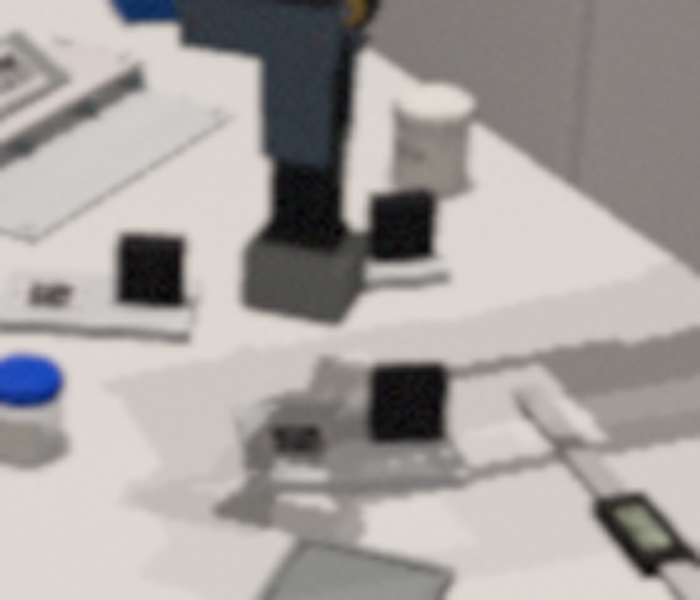

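View pics/w14.png

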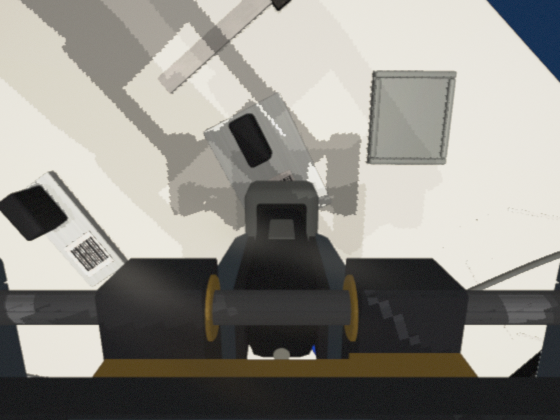

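Request:
drive_tool(targets=[[[0,-0.1,0.1],0,255],[[0,-0.1,0.1],0,255],[[0,-0.1,0.1],0,255],[[0,-0.1,0.1],0,255],[[0,-0.1,0.1],0,255],[[0,-0.1,0.1],0,255],[[0,-0.1,0.1],0,255],[[0,-0.1,0.1],0,255],[[0,-0.1,0.1],0,255],[[0,-0.1,0.1],0,255]])

```text
time: 22.75
position: [473.2, 210.0, 175.5]
tcp_rot: [0.163, 0.987, 0.0, 0.0]
ft_force: [-0.3, -0.3, -2.4]
gripper_width: 0.285
```

```bash
python3 -c "
from h import *
st()
d=imaging.camera('scene'); print(ray(d,250+298.5/5-.5,160+440.5/5-.5,10))
"
```

```text
t 22.75 pos [473.2 210.  175.5] jawhead 71.3 tilt 0.01 F [-0.3 -0.3 -2.4] w 25.931
[473.29935832 208.85453083  10.        ]
```

Request:
drive_tool(targets=[[[0,0,0],0,255],[[0,0,0],0,255],[[0,0,0],0,255],[[0,0,0],0,255],[[0,0,0],0,255],[[0,0,0],0,255],[[0,0,0],0,255],[[0,0,0],0,255],[[0,0,0],0,255],[[0,0,0],0,255]])

```text
time: 23.8
position: [473.2, 210.0, 175.5]
tcp_rot: [0.163, 0.987, 0.0, 0.0]
ft_force: [-0.4, 0.1, -2.3]
gripper_width: 0.284
```

Request:
drive_tool(targets=[[[0,0,0],0,255],[[0,0,0],0,255],[[0,0,0],0,255],[[0,0,0],0,255],[[0,0,0],0,255],[[0,0,0],0,255],[[0,0,0],0,255],[[0,0,0],0,255],[[0,0,0],0,255],[[0,0,0],0,255]])

```text
time: 24.8
position: [473.2, 210.0, 175.5]
tcp_rot: [0.163, 0.987, 0.0, 0.0]
ft_force: [-0.0, -0.2, -1.2]
gripper_width: 0.287
```

```bash
python3 -c "
from h import *
d=imaging.camera('top'); cv2.imwrite('pics/t15.png',cv2.resize(d['image'][100:300,140:400,::-1],None,fx=3,fy=3,interpolation=2))
go(613.3,65,175,90)
"
```

```text
t 24.85 pos [473.2 210.  175.5] jawhead 71.3 tilt 0.01 F [-0.2 -0.  -1.7] w 25.930
shift cm [-17.92  -9.24   0.05] turn -18.7 j6 -0.85
```

View pics/t15.png

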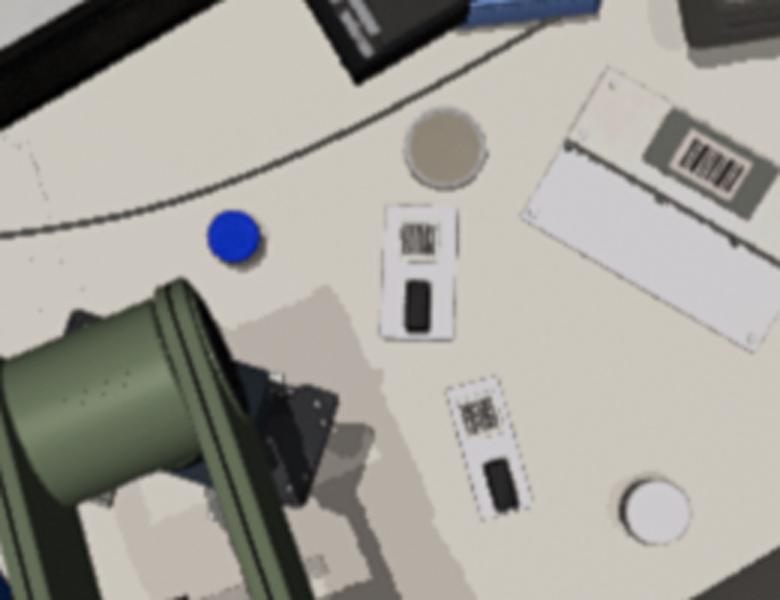

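Request:
drive_tool(targets=[[[-1.5,-0.8,0],0,255],[[-4.5,-2.3,0],0,255],[[-8,-4.1,0],0,255],[[-11.5,-5.9,0],0,255],[[-15,-7.7,0],0,255],[[-17.3,-8.9,0],0,255],[[-17.9,-9.2,0],0,255],[[-17.9,-9.2,0],0,255],[[-17.9,-9.2,0],0,255],[[-17.9,-9.2,0],0,255]])

```text
time: 25.85
position: [612.3, 66.5, 175.6]
tcp_rot: [0.162, 0.987, 0.0, -0.0]
ft_force: [-0.3, 0.4, -1.9]
gripper_width: 0.282
```

```bash
python3 -c "
from h import *
d=imaging.camera('scene'); crop(d,220,120,320,240,'s16.png',5)
go(613.3,65,175)
"
```

```text
t 25.90 pos [612.4  66.5 175.6] jawhead 71.4 tilt 0.03 F [ 0.6 -1.  -1.5] w 25.808
shift cm [-0.14 -0.11  0.06] turn 0 j6 -1.16
```

View pics/s16.png

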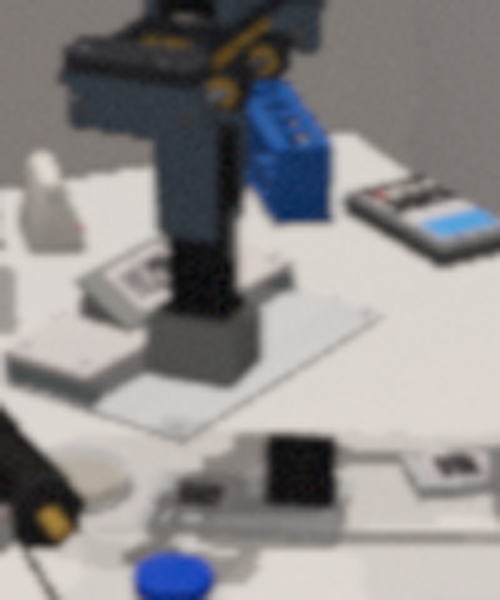

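Request:
drive_tool(targets=[[[0,-0.1,0],0,255],[[0,-0.1,0],0,255],[[0,-0.1,0],0,255],[[0,-0.1,0],0,255],[[0,-0.1,0],0,255],[[0,-0.1,0],0,255],[[0,-0.1,0],0,255],[[0,-0.1,0],0,255],[[0,-0.1,0],0,255],[[0,-0.1,0],0,255]])

```text
time: 26.9
position: [612.9, 64.5, 175.4]
tcp_rot: [0.163, 0.987, 0.0, -0.0]
ft_force: [0.3, -0.7, -2.4]
gripper_width: 0.285
```

```bash
python3 -c "
from h import *
st()
d=imaging.camera('scene'); print(ray(d,220+200.5/5-.5,120+492.5/5-.5,10))
"
```

```text
t 26.90 pos [612.9  64.5 175.4] jawhead 71.3 tilt 0.01 F [ 0.3 -0.7 -2.4] w 25.964
[616.361219    56.33635277  10.        ]
```

Request:
drive_tool(targets=[[[0,0,0],0,255],[[0,0,0],0,255],[[0,0,0],0,255],[[0,0,0],0,255],[[0,0,0],0,255],[[0,0,0],0,255],[[0,0,0],0,255],[[0,0,0],0,255],[[0,0,0],0,255],[[0,0,0],0,255]])

```text
time: 27.95
position: [612.9, 64.5, 175.4]
tcp_rot: [0.163, 0.987, 0.0, 0.0]
ft_force: [-0.7, 0.8, -1.7]
gripper_width: 0.287
```

Request:
drive_tool(targets=[[[0,0,0],0,255],[[0,0,0],0,255],[[0,0,0],0,255],[[0,0,0],0,255],[[0,0,0],0,255],[[0,0,0],0,255],[[0,0,0],0,255],[[0,0,0],0,255],[[0,0,0],0,255],[[0,0,0],0,255]])

```text
time: 28.95
position: [612.9, 64.5, 175.5]
tcp_rot: [0.163, 0.987, 0.0, 0.0]
ft_force: [-0.9, 0.5, -1.6]
gripper_width: 0.286
```

```bash
python3 -c "
from h import *
d=imaging.camera('top'); cv2.imwrite('pics/t17.png',cv2.resize(d['image'][100:300,140:400,::-1],None,fx=3,fy=3,interpolation=2))
go(468.5,16.8,175)
"
```

```text
t 29.00 pos [612.9  64.5 175.5] jawhead 71.3 tilt 0.01 F [ 0.2  0.8 -1.4] w 25.717
shift cm [12.14 -9.15  0.05] turn 0 j6 -1.16
```

View pics/t17.png

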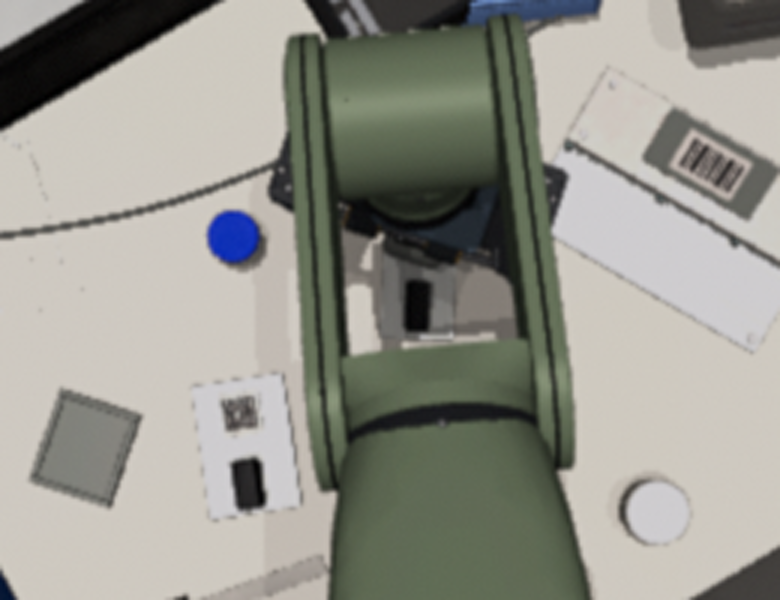

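Request:
drive_tool(targets=[[[1,-0.8,0],0,255],[[3.5,-2.6,0],0,255],[[6.2,-4.7,0],0,255],[[9,-6.8,0],0,255],[[11.2,-8.4,0],0,255],[[12.1,-9.2,0],0,255],[[12.1,-9.2,0],0,255],[[12.1,-9.2,0],0,255],[[12.1,-9.2,0],0,255]])

```text
time: 29.9
position: [470.4, 16.5, 175.6]
tcp_rot: [0.162, 0.987, 0.0, 0.001]
ft_force: [0.5, -0.2, -1.8]
gripper_width: 0.284
```

```bash
python3 -c "
from h import *
d=imaging.camera('scene'); crop(d,250,130,370,240,'s18.png',5)
e=imaging.camera('top'); cv2.imwrite('pics/t18.png',cv2.resize(e['image'][100:300,140:400,::-1],None,fx=3,fy=3,interpolation=2))
go(468.5,16.8,175)
"
```

```text
t 30.00 pos [469.9  16.5 175.3] jawhead 71.3 tilt 0.02 F [-0.1 -0.3 -1.5] w 25.698
shift cm [ 0.14 -0.01  0.03] turn 0 j6 -1.23
```

View pics/s18.png

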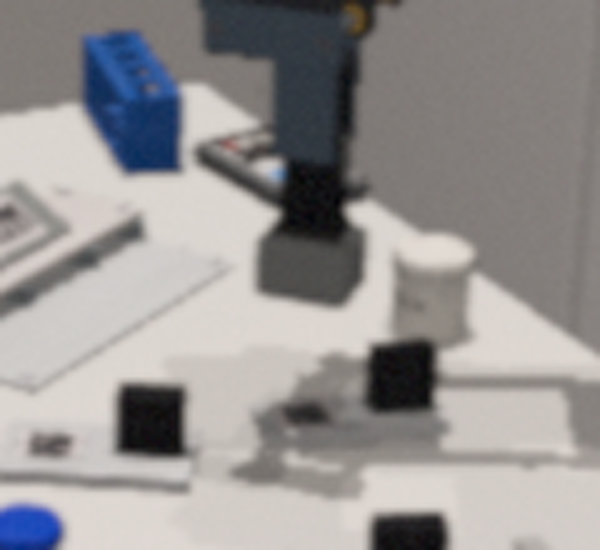

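View pics/t18.png

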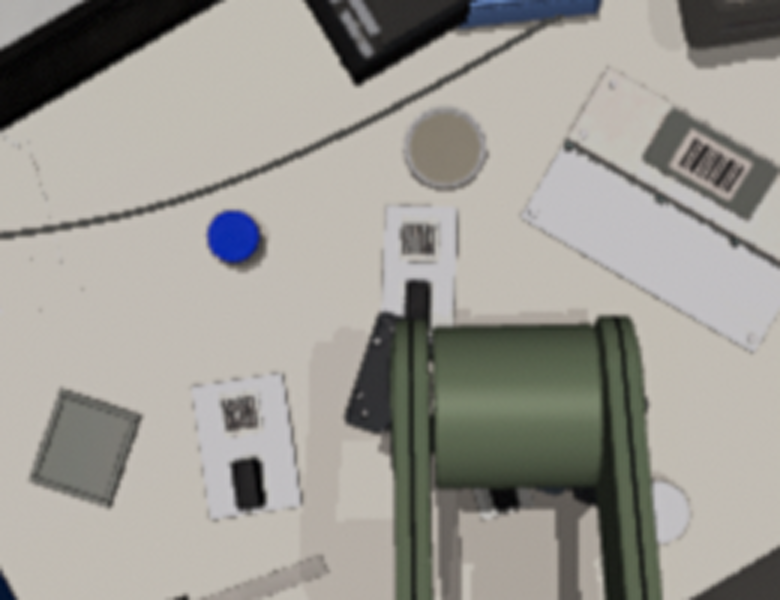

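Request:
drive_tool(targets=[[[0.1,0,0],0,255],[[0.1,0,0],0,255],[[0.1,0,0],0,255],[[0.1,0,0],0,255],[[0.1,0,0],0,255],[[0.1,0,0],0,255],[[0.1,0,0],0,255],[[0.1,0,0],0,255],[[0.1,0,0],0,255],[[0.1,0,0],0,255]])

```text
time: 31.0
position: [467.8, 16.5, 175.4]
tcp_rot: [0.163, 0.987, 0.0, 0.0]
ft_force: [0.4, -0.9, -2.3]
gripper_width: 0.282
```

Request:
drive_tool(targets=[[[0,0,0],0,255],[[0,0,0],0,255],[[0,0,0],0,255],[[0,0,0],0,255],[[0,0,0],0,255],[[0,0,0],0,255],[[0,0,0],0,255],[[0,0,0],0,255],[[0,0,0],0,255],[[0,0,0],0,255]])

```text
time: 32.0
position: [467.8, 16.5, 175.4]
tcp_rot: [0.163, 0.987, 0.0, -0.0]
ft_force: [0.4, -0.0, -2.5]
gripper_width: 0.284
```

Request:
drive_tool(targets=[[[0,0,0],0,255],[[0,0,0],0,255],[[0,0,0],0,255],[[0,0,0],0,255],[[0,0,0],0,255],[[0,0,0],0,255],[[0,0,0],0,255],[[0,0,0],0,255],[[0,0,0],0,255],[[0,0,0],0,255]])

```text
time: 33.0
position: [467.8, 16.5, 175.5]
tcp_rot: [0.163, 0.987, 0.0, 0.0]
ft_force: [0.1, 0.2, -1.6]
gripper_width: 0.283
```

```bash
cat > dk.py <<'E'
from h import *
# dock corners from t18 (scale3, offset 140,100), no distortion; z=10
c=imaging.camera('top')
px=[(62,390),(142,414),(110,507),(30,481)]
p=np.array([ray(c,140+(x+.5)/3-.5,100+(y+.5)/3-.5,10)[:2] for x,y in px]); print(p.mean(0))
e=p[0]-p[3]+p[1]-p[2]; print(np.degrees(np.arctan2(e[1],e[0])))
E
python3 dk.py; python3 -c "
from h import *
go(446,341,176,71.3)"
```

```text
[444.86859136 338.26899618]
-18.967343325610063
t 33.05 pos [467.8  16.5 175.4] jawhead 71.3 tilt 0.00 F [-0.4  0.5 -2.1] w 26.065
shift cm [12.48 30.04 -0.05] turn -0.0 j6 -1.23
```

Request:
drive_tool(targets=[[[1,2.4,0],0,255],[[2.5,6,0],0,255],[[4,9.6,0],0,255],[[5.5,13.2,0],0,255],[[7,16.8,0],0,255],[[8.5,20.4,0],0,255],[[10,24,0],0,255],[[11.4,27.3,0],0,255],[[12.3,29.5,0],0,255],[[12.5,30,0],0,255]])

```text
time: 34.05
position: [445.4, 343.3, 175.2]
tcp_rot: [0.161, 0.987, 0.0, -0.0]
ft_force: [0.4, 0.3, -2.1]
gripper_width: 0.285
```

Request:
drive_tool(targets=[[[0,0,0],0,255],[[0,0,2],0,255],[[0,0,4],0,255],[[0,0,6],0,255],[[0,0,6],0,255],[[0,0,6],0,255]])

```text
time: 34.65
position: [446.0, 339.7, 115.8]
tcp_rot: [0.163, 0.987, -0.0, -0.0]
ft_force: [-0.5, 0.3, -0.9]
gripper_width: 0.281
```

```bash
python3 side.py L19.png
python3 - <<'E'
from h import *
d=imaging.camera('wrist'); crop(d,180,120,400,300,'w19.png',3)
e=dict(np.load('side.npz')); crop(e,290,210,390,300,'s19.png',7)
E
```

```text
t 34.65 pos [446.  339.7 115.8] jawhead 71.2 tilt 0.02 F [-0.5  0.3 -0.9] w 25.563
```

View pics/L19.png

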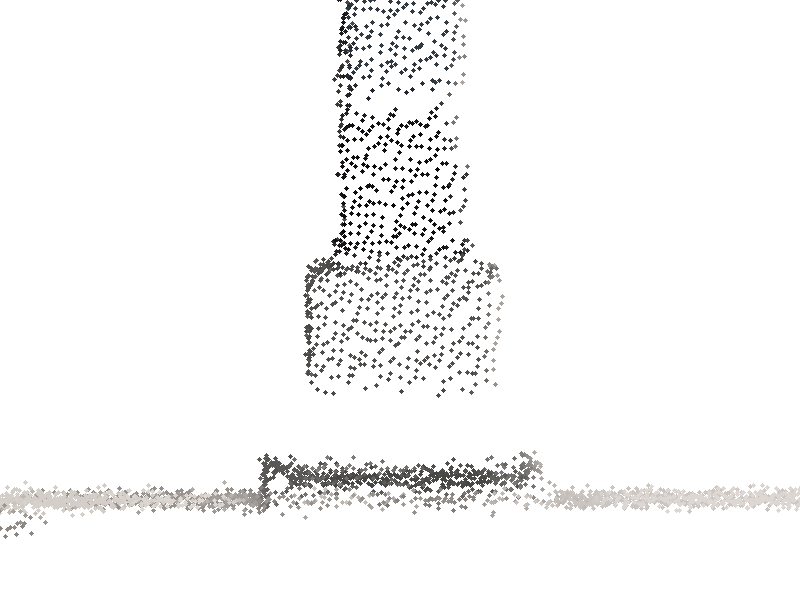

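View pics/w19.png

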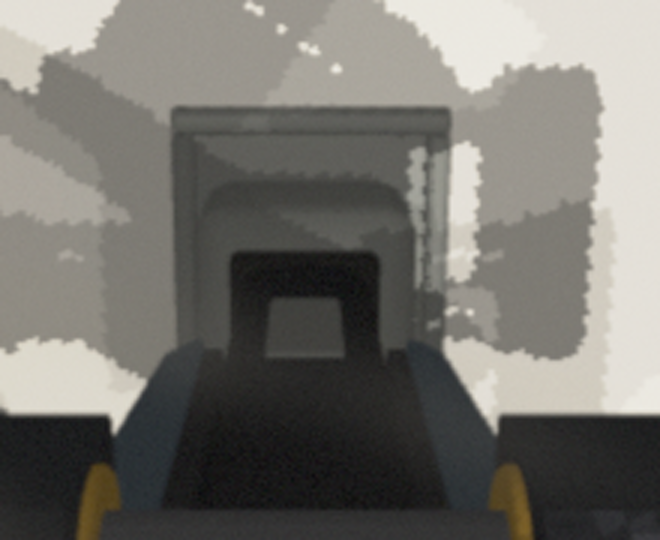

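View pics/s19.png

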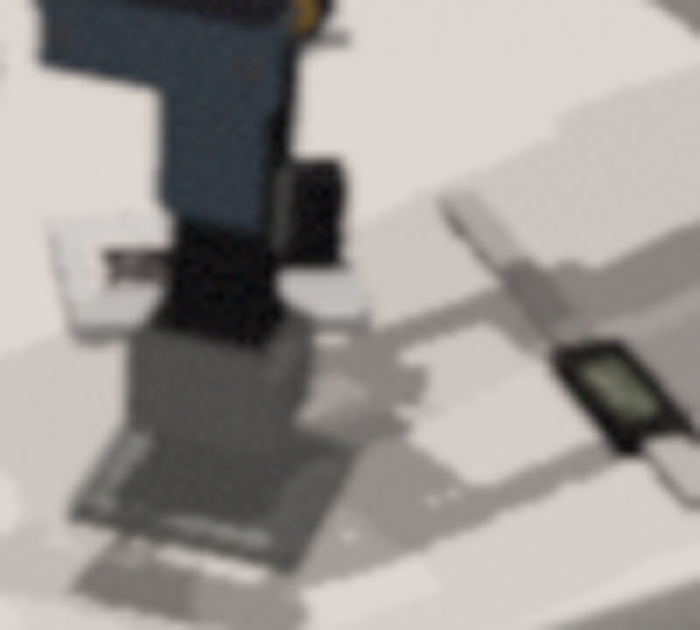

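Request:
drive_tool(targets=[[[0,0.2,0.6],0,255],[[0,0.2,1.2],0,255],[[0,0.2,1.8],0,255],[[0,0.2,2.1],0,255],[[0,0.2,2.3],0,255],[[0,0.2,2.35],0,255],[[0,0.2,2.35],0,255]])

```text
time: 35.45
position: [446.0, 342.5, 92.5]
tcp_rot: [0.163, 0.987, -0.0, -0.0]
ft_force: [-1.5, -1.9, 3.9]
gripper_width: 0.287
```

Request:
drive_tool(targets=[[[0,0,0.1],0,255],[[0,0,0.1],0,220],[[0,0,0.1],0,160],[[0,0,0.1],0,100],[[0,0,0.1],0,50],[[0,0,0.1],0,0],[[0,0,0.1],0,0],[[0,0,-2],0,0],[[0,0,-5],0,0],[[0,0,-9],0,0]], newtons=3)

```text
time: 36.45
position: [445.4, 342.0, 181.4]
tcp_rot: [0.163, 0.987, -0.001, -0.001]
ft_force: [0.4, 0.7, 0.2]
gripper_width: 0.953
```

```bash
python3 -c "
from h import *
st()
d=imaging.camera('wrist'); cv2.imwrite('pics/w20.png',d['image'][:,:,::-1])
e=imaging.camera('scene'); crop(e,290,190,390,300,'s20.png',5)
"; python3 side.py L20.png
```

```text
t 36.45 pos [445.4 342.  181.4] jawhead 71.3 tilt 0.23 F [0.4 0.7 0.2] w 86.719
t 36.55 pos [449.1 344.7 187.5] jawhead 71.3 tilt 0.66 F [ 0.3 -0.3  0.6] w 90.907
```

View pics/w20.png

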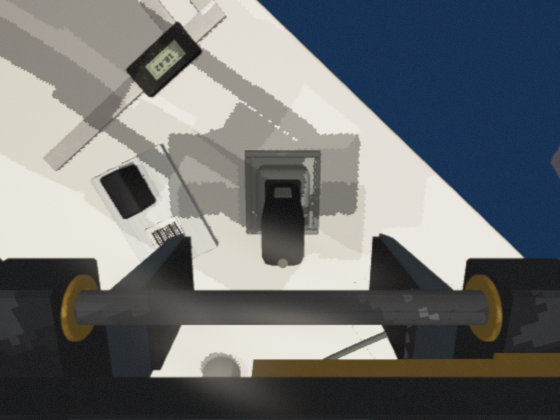

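View pics/s20.png

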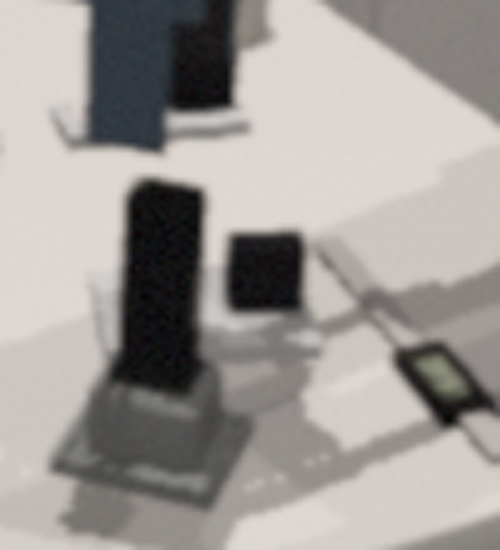

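View pics/L20.png

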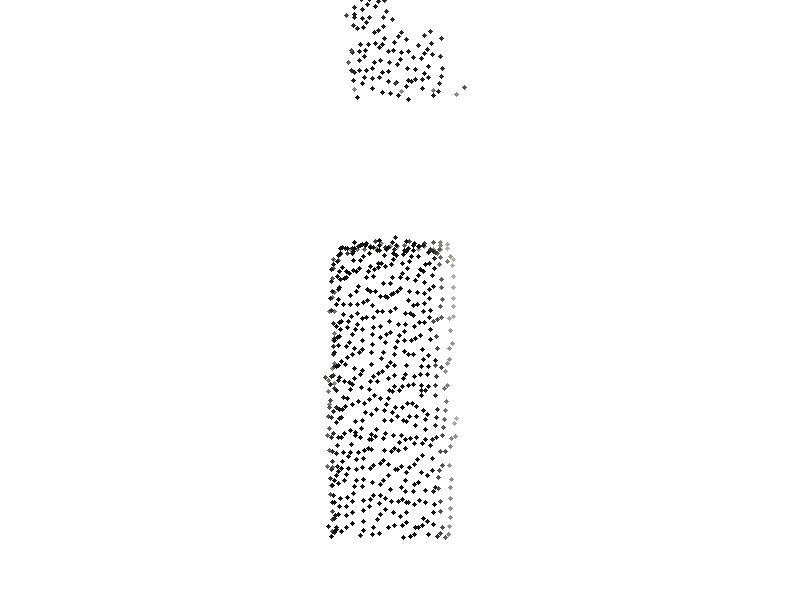

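The wide carrier seems to have been knocked: its fin is now at scene pixel (343,244), where before it was (335,240). I'll raise the arm and measure again.

Request:
drive_tool(targets=[[[0,0,-2],0,0],[[0,0,-4],0,0],[[0,0,-4],0,0],[[0,0,-4],0,0]])

```text
time: 37.0
position: [445.9, 342.3, 220.7]
tcp_rot: [0.163, 0.987, -0.001, -0.001]
ft_force: [0.3, 0.1, -0.2]
gripper_width: 0.992
```

```bash
python3 -c "
from h import *
st()
c=imaging.camera('top'); np.savez('t21.npz',**c); crop(c,140,120,340,280,'t21.png',4)
"
```

```text
t 37.00 pos [445.9 342.3 220.7] jawhead 71.3 tilt 0.09 F [ 0.3  0.1 -0.2] w 90.232
```

View pics/t21.png

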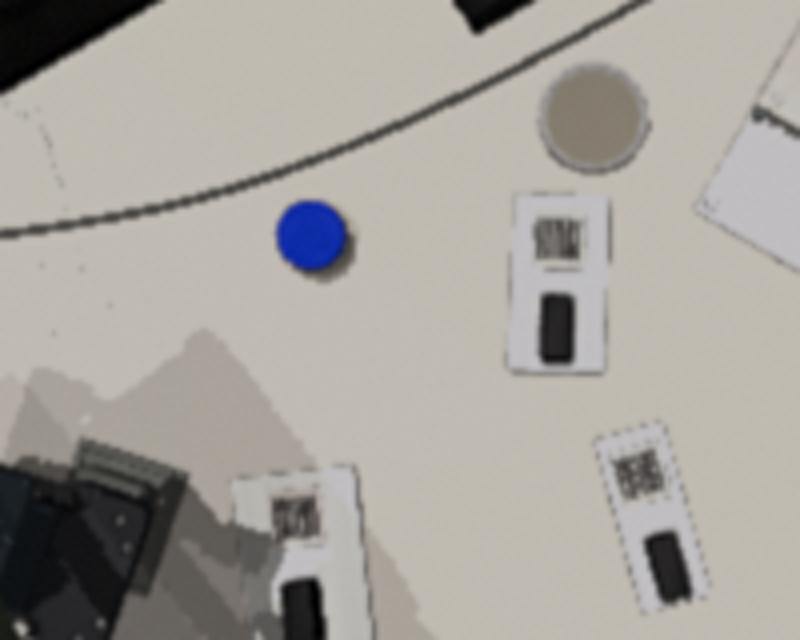

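```bash
python3 -c "
from h import *
c=dict(np.load('t21.npz'))
crop(c,180,220,260,300,'t21b.png',8)
"
```

```text
(no output)
```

View pics/t21b.png

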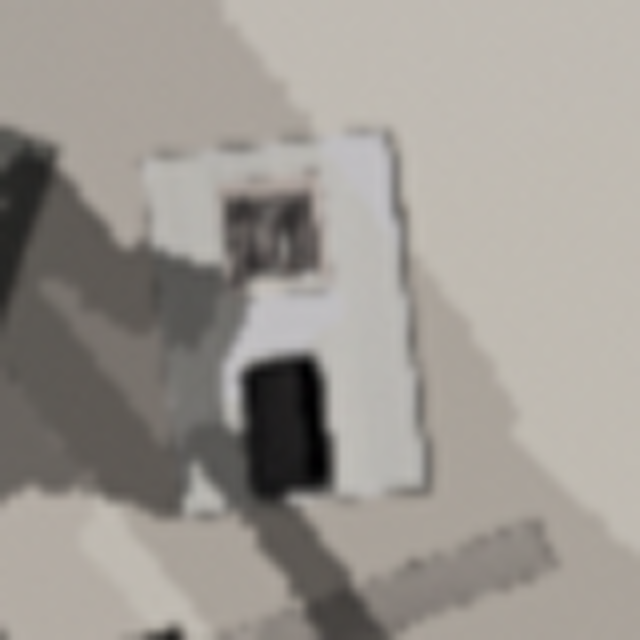

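Run:
```python
import io,contextlib
with contextlib.redirect_stdout(io.StringIO()):
    from m import *
c=dict(np.load('t21.npz'))
Q=lambda x,y,z: ray(c,180+(x+.5)/8-.5,220+(y+.5)/8-.5,z)[:2]
t,a=fit([(55,38),(55,-38),(-55,-38),(-55,38)],[Q(*q,10) for q in [(148,160),(390,133),(427,487),(188,515)]])
print(t,a)
u=np.array([np.cos(np.radians(a)),np.sin(np.radians(a))]); fin=t-30*u; print("fin",fin,"label px",Q(271,237,10),t+27*u)
go(fin[0],fin[1],90,a+90)
```

```text
resid [1.1 1.4]
[417.2 222.2] 6.2
fin [387.37547108 218.96001933] label px [443.44388249 227.51145946] [444.04207603 225.1159826 ]
t 37.05 pos [445.6 342.1 220.2] jawhead 71.3 tilt 0.16 F [ 0.7 -0.2  0.4] w 90.998
shift cm [  1.54 -13.5   13.05] turn -24.9 j6 -0.61
```

Request:
drive_tool(targets=[[[0.4,-3,0.5],-5,0],[[0.8,-6.5,1],-11,50],[[1.2,-10,2],-17,110],[[1.5,-13,4],-23,110],[[1.5,-13.3,8],-24.9,110],[[1.5,-13.3,11.5],-24.9,110],[[1.5,-13.3,13],-24.9,110],[[1.5,-13.3,13],-24.9,110],[[1.5,-13.3,13],-24.9,110]], newtons=5)

```text
time: 37.95
position: [389.2, 221.4, 91.5]
tcp_rot: [-0.054, 0.999, -0.0, -0.001]
ft_force: [0.9, -0.3, 0.4]
gripper_width: 0.567
```

```bash
python3 -c "
from h import *
s,r,h=st()
d=imaging.camera('wrist'); np.savez('w22.npz',**d); cv2.imwrite('pics/w22.png',d['image'][:,:,::-1])
print((d['T'][:3,3]-s['position'])@r, (r.T@d['T'][:3,:3]).round(3))
go(387,221,18,96.2)
"
```

```text
t 37.95 pos [389.2 221.4  91.5] jawhead 96.2 tilt 0.08 F [ 0.9 -0.3  0.4] w 51.641
[  73.11191722    0.25599302 -170.39067049] [[-0.001 -0.966 -0.259]
 [ 1.    -0.001 -0.   ]
 [-0.    -0.259  0.966]]
t 38.00 pos [389.7 221.7  92.2] jawhead 96.2 tilt 0.03 F [ 0.5  0.1 -0. ] w 51.659
shift cm [ 0.28 -0.04  7.42] turn -0.0 j6 -1.19
```

View pics/w22.png

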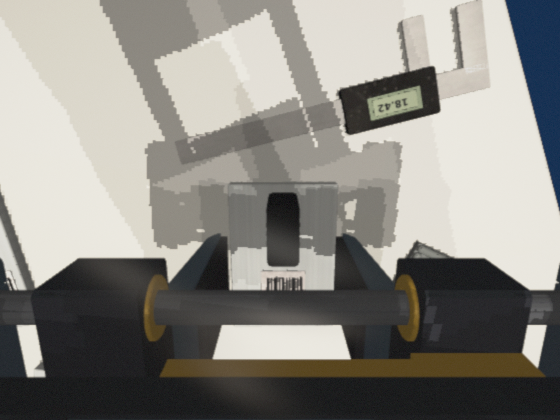

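```bash
cat > wr.py <<'E'
from h import *
import sys
def rel(c,pts,z):   # tool-frame xy (mm) of wrist pixels at world z
    s=arm.read_state(); r=R.from_quat(s["tcp_rot"]).as_matrix()
    return [((ray(c,u,v,z)-s["position"])@r)[:2].round(1) for u,v in pts]
E
python3 -c "
from wr import *
d=dict(np.load('w22.npz'))
print(rel(d,[(229,183),(336,183)],10)); print(rel(d,[(283,193),(283,265)],50))"
```

```text
[array([ 28.1, -35.7]), array([28. , 37.4])]
[array([29.4,  1. ]), array([-15.4,   1. ])]
```

Request:
drive_tool(targets=[[[0.3,0.1,2],0,110],[[0.4,0.1,4],0,110],[[0.4,0.1,6],0,110],[[0.4,0.1,7],0,110],[[0.4,0.1,7.4],0,110],[[0.4,0.1,7.4],0,150],[[0.4,0.1,7.4],0,190],[[0.4,0.1,7.4],0,255],[[0.4,0.1,7.4],0,255],[[0.4,0.1,7.4],0,255]], newtons=5)

```text
time: 39.0
position: [385.7, 222.2, 18.5]
tcp_rot: [-0.054, 0.999, 0.0, 0.0]
ft_force: [-0.8, -0.4, 3.0]
gripper_width: 0.217
```

Request:
drive_tool(targets=[[[0,0,0],0,255],[[0,0,0],0,255],[[0,0,-1],0,255],[[0,0,-3],0,255],[[0,0,-5],0,255],[[0,0,-7],0,255],[[0,0,-7],0,255],[[0,0,-7],0,255]], newtons=40)

```text
time: 39.8
position: [385.0, 221.9, 87.8]
tcp_rot: [-0.054, 0.999, 0.0, -0.0]
ft_force: [-0.7, -0.6, -2.5]
gripper_width: 0.219
```

```bash
python3 -c "
from h import *
s,r,h=st()
d=imaging.camera('wrist'); np.savez('w23.npz',**d); cv2.imwrite('pics/w23.png',d['image'][:,:,::-1])
d=imaging.camera('scene'); crop(d,280,180,400,280,'s23.png',6)
"
```

```text
t 39.80 pos [385.  221.9  87.8] jawhead 96.2 tilt 0.01 F [-0.7 -0.6 -2.5] w 19.903
```

View pics/w23.png

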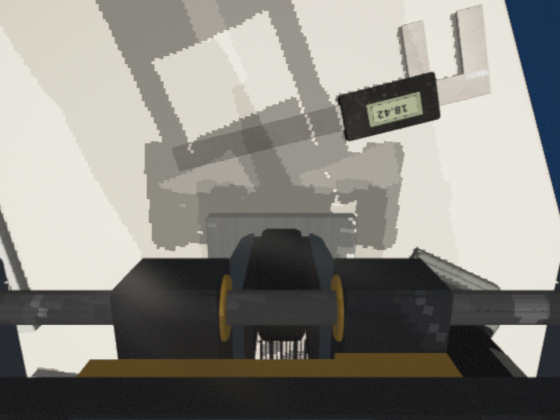

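View pics/s23.png

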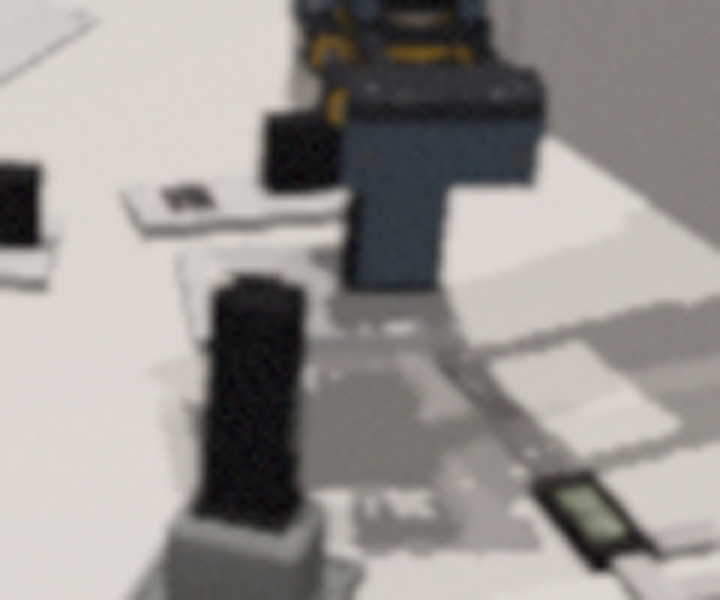

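```bash
python3 -c "
from wr import *
d=dict(np.load('w23.npz'))
print(rel(d,[(207,214),(356,214)],80-0.5))
go(578,-40,85,58.8)"
```

```text
[array([ 24.4, -36.2]), array([24.3, 37.6])]
t 39.90 pos [384.4 221.6  86.9] jawhead 96.2 tilt 0.14 F [ 0.  -0.3 -2. ] w 19.810
shift cm [-16.43 -28.09   0.18] turn 37.4 j6 -1.18
```

Request:
drive_tool(targets=[[[-1,-1.7,0],3,255],[[-2.6,-4.5,0],7,255],[[-4.3,-7.3,0],11,255],[[-6,-10.2,0],15,255],[[-7.7,-13.1,0],19,255],[[-9.4,-16,0],23,255],[[-11.1,-19,0],27,255],[[-12.8,-22,0],31,255],[[-14.5,-24.8,0],35,255],[[-16,-27.4,0],37.4,255]], newtons=40)

```text
time: 40.9
position: [573.9, -34.5, 86.2]
tcp_rot: [0.27, 0.963, -0.0, -0.001]
ft_force: [-0.1, 0.8, -1.8]
gripper_width: 0.221
```

Request:
drive_tool(targets=[[[0,0,0],0,255],[[0,0,0],0,255],[[0,0,0],0,255]])

```text
time: 41.2
position: [572.6, -32.5, 86.9]
tcp_rot: [0.269, 0.963, -0.0, -0.001]
ft_force: [0.6, 0.2, -1.8]
gripper_width: 0.215
```

```bash
python3 -c "
from h import *
d=imaging.camera('wrist'); np.savez('w24.npz',**d); cv2.imwrite('pics/w24.png',d['image'][:,:,::-1])
d=imaging.camera('scene'); np.savez('s24.npz',**d); crop(d,180,110,330,230,'s24.png',5)
d=imaging.camera('top'); np.savez('t24.npz',**d); crop(d,270,100,430,240,'t24.png',5)
go(578,-40,85,58.8)"
```

```text
t 41.35 pos [573.2 -32.2  87.7] jawhead 58.9 tilt 0.05 F [-0.   1.4 -1.8] w 19.834
shift cm [-0.81 -0.42  0.27] turn 0.1 j6 -1.1
```

View pics/w24.png

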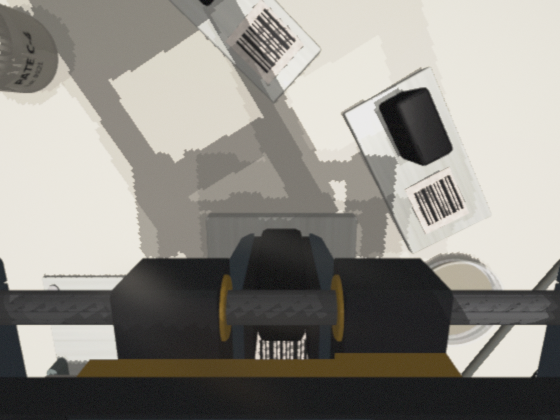

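View pics/s24.png

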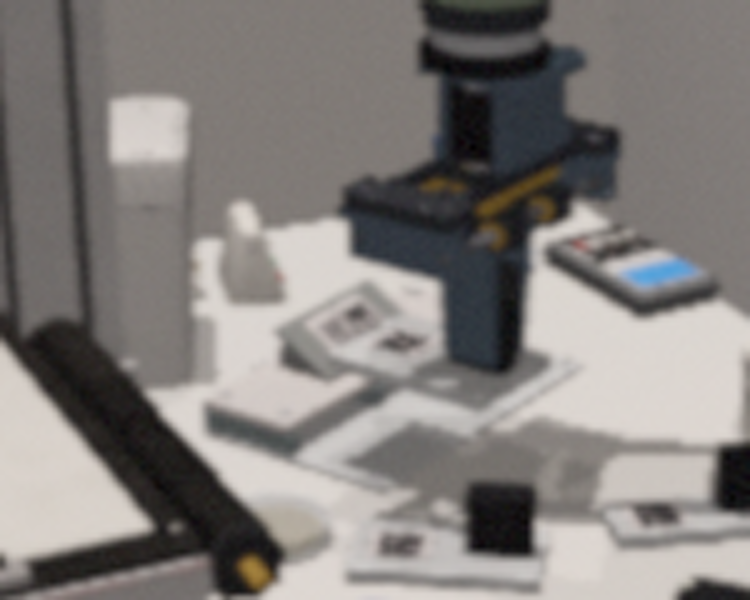

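View pics/t24.png

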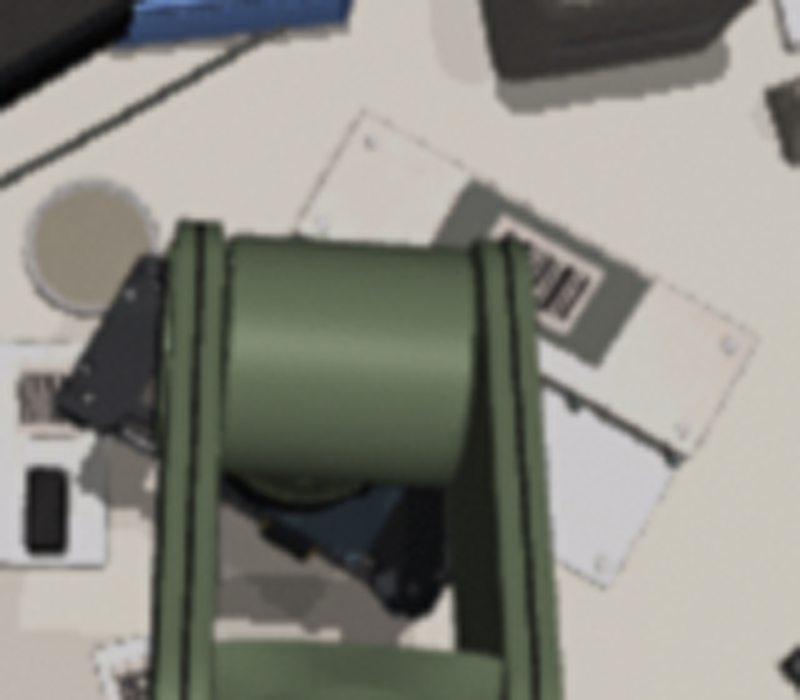

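```bash
python3 -c "
from wr import *
d=dict(np.load('w24.npz'))
crop(d,20,250,150,380,'w24b.png',5)
print(rel(d,[(45,277),(120,277)],4))
"
```

```text
[array([ -42. , -174.3]), array([ -42.1, -119.1])]
```

View pics/w24b.png

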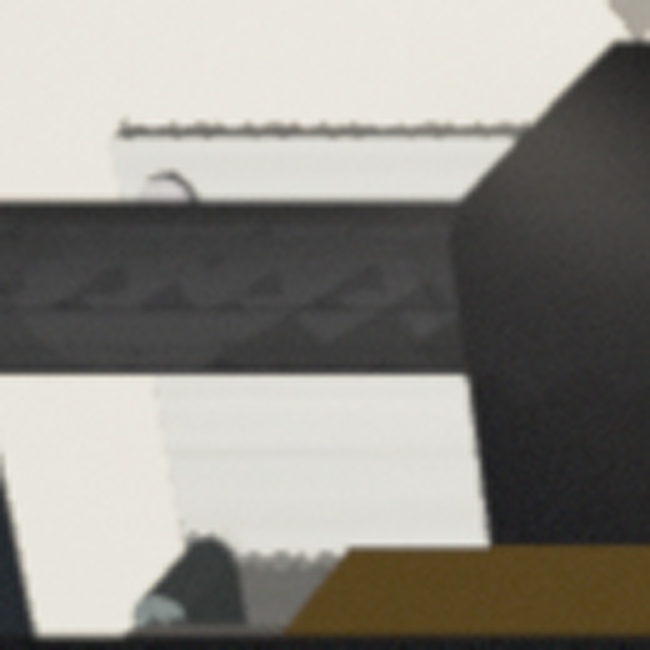

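```bash
python3 -c "
from wr import *
d=dict(np.load('w24.npz'))
crop(d,330,50,500,260,'w24c.png',3.8)
crop(d,180,0,340,120,'w24d.png',5)
"
```

```text
(no output)
```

View pics/w24c.png

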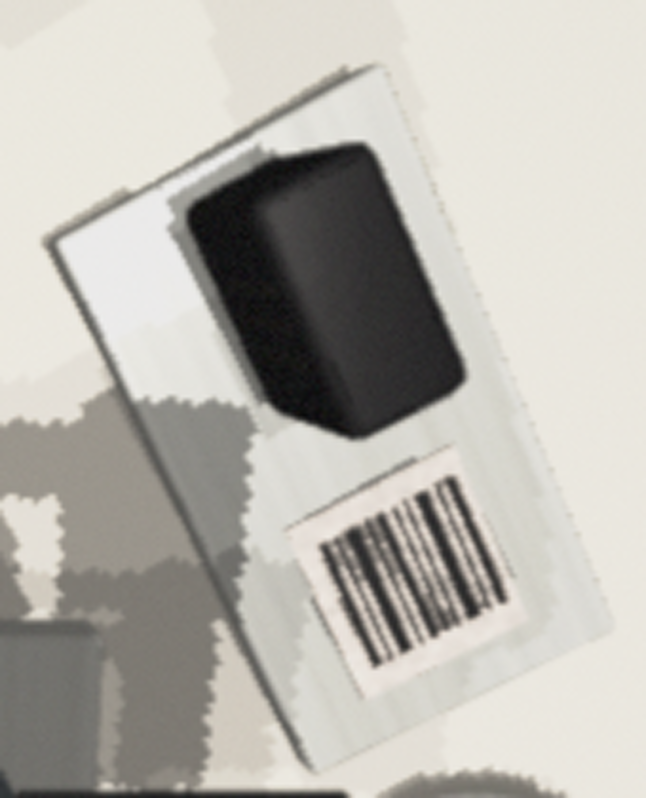

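Run:
```python
import io,contextlib
with contextlib.redirect_stdout(io.StringIO()):
    from m import *
c=dict(np.load('w24.npz'))
Q=lambda x,y,z: ray(c,330+(x+.5)/3.8-.5,50+(y+.5)/3.8-.5,z)[:2]
p=np.array([Q(*q,10) for q in [(58,240),(382,68),(612,630),(318,770)]])
print(np.linalg.norm(p-np.roll(p,-1,0),axis=1).round(1))
print(fit([(-55,-30),(-55,30),(55,30),(55,-30)],p))
q=np.array([ray(c,20+(115.5)/5-.5,250+138/5-.5,4)[:2],]);print("bay corner",q)
s,r,h=st();print("T origin tool",(c['T'][:3,3]-s['position'])@r)
```

```text
[ 58.4 108.   57.3 108.4]
   resid [1.2 1.6]
(array([586.4,  67.4]), np.float64(-2.8))
bay corner [[ 518.1048251 -204.7061492]]
t 41.35 pos [573.2 -32.2  87.7] jawhead 58.9 tilt 0.05 F [-0.   1.4 -1.8] w 19.834
T origin tool [ 7.33449864e+01 -1.23954381e-01 -1.69663146e+02]
```

Run:
```python
import io,contextlib
with contextlib.redirect_stdout(io.StringIO()):
    from m import *
t0=dict(np.load('top0.npz'))
crop(t0,310,110,430,220,'t0bay.png',6.6)
print(fit([(9,106.5),(9,19.5),(9,-51.5),(9,-106.5)],[B(118,153,14),B(240,224,14),B(340,282,14),B(420,327,14)]))
```

```text
resid [0.2 0.6]
(array([ 627.4, -144.8]), np.float64(-31.0))
```

View pics/t0bay.png

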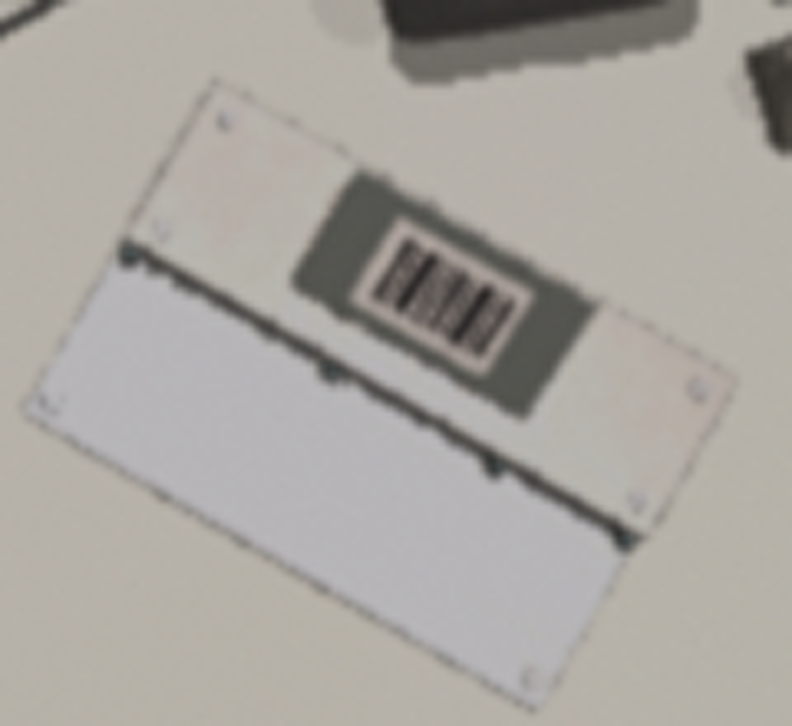

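Run:
```python
from h import *
c=imaging.camera('scene')
s,r,h=st()
W=cloud(c); L=(W-s["position"])@r
m=(np.abs(L[...,1])<60)&(np.abs(L[...,0])<150)&(L[...,2]<125)&(L[...,2]>-30)&(c['range_z']>0)
im=np.full((560,800,3),255,np.uint8)
for p,col in zip(L[m],c['image'][m]):
    cv2.circle(im,(int(250-p[0]*3.5),int(100+p[2]*3.5)),2,tuple(int(k) for k in col[::-1]),-1)
cv2.imwrite('pics/L25.png',im)
go(580,-40.5,40,59)
```

```text
t 41.40 pos [573.4 -32.3  87.9] jawhead 58.9 tilt 0.03 F [-0.1  0.6 -2.3] w 19.869
t 41.40 pos [573.4 -32.3  87.9] jawhead 58.9 tilt 0.03 F [-0.1  0.6 -2.3] w 19.869
shift cm [-0.99 -0.36  4.79] turn -0.1 j6 -1.1
```

View pics/L25.png

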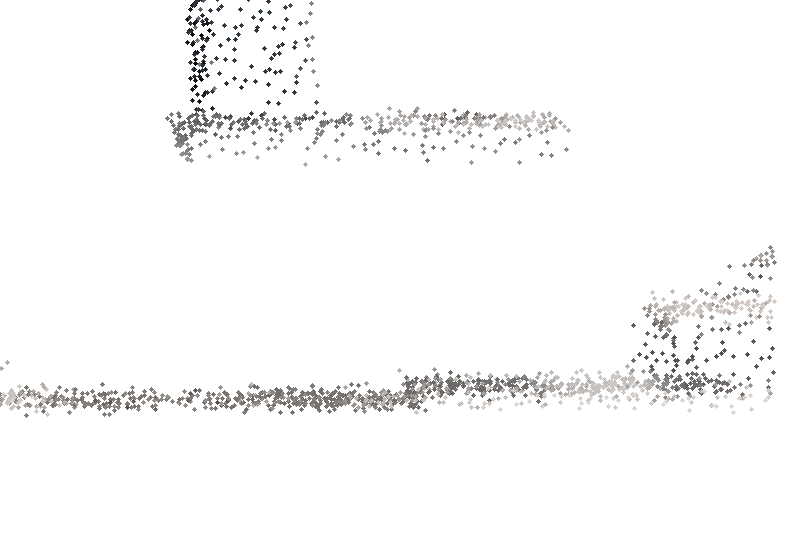

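Request:
drive_tool(targets=[[[-0.5,-0.2,1],0,255],[[-1,-0.4,2.5],0,255],[[-1,-0.4,4],0,255],[[-1,-0.4,5.3],0,255],[[-1,-0.4,6],0,255],[[-1,-0.4,6.4],0,255],[[-1,-0.4,6.4],0,255],[[-1,-0.4,6.4],0,255]])

```text
time: 42.2
position: [580.9, -41.7, 24.3]
tcp_rot: [0.269, 0.963, 0.0, 0.001]
ft_force: [0.3, 0.2, -2.5]
gripper_width: 0.219
```

```bash
python3 -c "
from wr import *
d=imaging.camera('wrist'); np.savez('w26.npz',**d); cv2.imwrite('pics/w26.png',d['image'][:,:,::-1])
go(580,-40.5,24,59)"
```

```text
t 42.25 pos [580.9 -41.7  24.5] jawhead 58.8 tilt 0.07 F [-0.7  0.3 -0.8] w 19.860
shift cm [0.14 0.06 0.05] turn -0.2 j6 -1.12
```

View pics/w26.png

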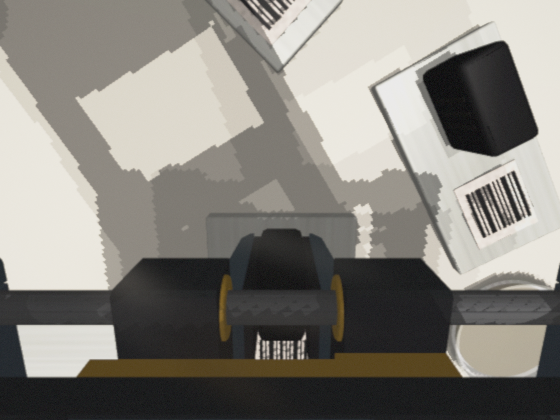

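Request:
drive_tool(targets=[[[0,0.05,0],-0.2,255],[[-0.6,0.05,0],-0.2,255],[[-1.2,0.05,0],-0.2,255],[[-1.8,0.05,0],-0.2,255],[[-2.4,0.05,0],-0.2,255],[[-2.8,0.05,0],-0.2,255],[[-3.2,0.05,0],-0.2,255],[[-3.2,0.05,0],-0.2,255]], newtons=20)

```text
time: 43.05
position: [608.6, -58.2, 23.9]
tcp_rot: [0.267, 0.964, 0.0, 0.0]
ft_force: [0.3, -0.4, -1.5]
gripper_width: 0.221
```

```bash
python3 -c "
from wr import *
s,r,h=st(); print('F tool',r.T@s['ft_force'],'T',r.T@s['ft_torque'])
print('bay',)
d=imaging.camera('scene'); crop(d,200,130,310,220,'s27.png',7)
bx=np.array([.857,-.515]);by=np.array([.515,.857]);q=s['position'][:2]-[626.7,-141.4];print(q@bx,q@by)"
```

```text
t 43.05 pos [608.6 -58.2  23.9] jawhead 59.0 tilt 0.03 F [ 0.3 -0.4 -1.5] w 20.078
F tool [-0.4338446  -0.18402323  1.47112627] T [0.00832621 0.00980984 0.0302711 ]
bay
-58.35708914073845 61.98892570458317
```

View pics/s27.png

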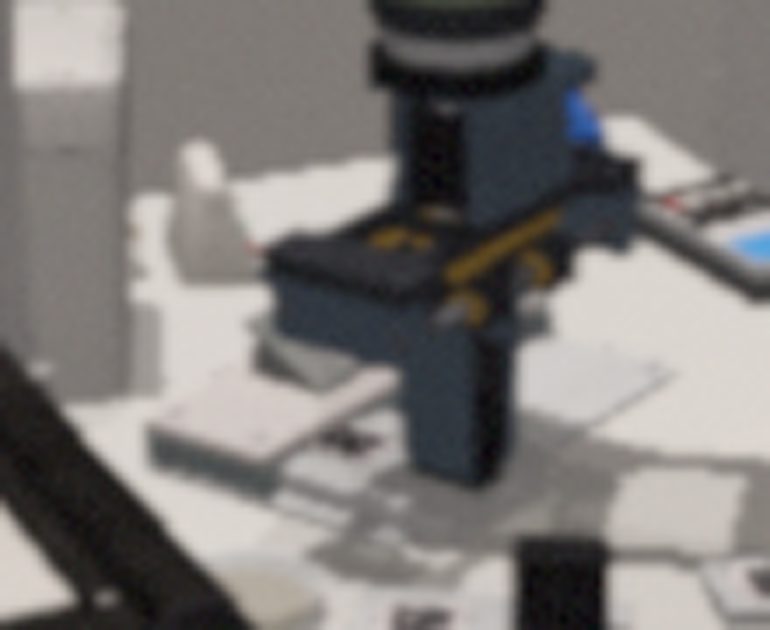

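Request:
drive_tool(targets=[[[-0.5,0,0],0,255],[[-1,0,0],0,255],[[-1.5,0,0],0,255],[[-2,0,0],0,255],[[-2.5,0,0],0,255],[[-2.9,0,0],0,255],[[-3.2,0,0],0,255],[[-3.4,0,0],0,255],[[-3.4,0,0],0,255]])

```text
time: 44.0
position: [637.4, -75.5, 23.9]
tcp_rot: [0.267, 0.964, 0.0, 0.0]
ft_force: [0.1, 0.5, -1.9]
gripper_width: 0.218
```

```bash
cat > bay.py <<'E'
from wr import *
s,r,h=st(); print('F tool',(r.T@s['ft_force']).round(2),'T',(r.T@s['ft_torque']).round(3))
bx=np.array([.857,-.515]);by=np.array([.515,.857]);q=s['position'][:2]-[626.7,-141.4];print('bay xy',q@bx,q@by)
E
python3 bay.py
```

```text
t 44.00 pos [637.4 -75.5  23.9] jawhead 59.0 tilt 0.01 F [ 0.1  0.5 -1.9] w 19.820
F tool [0.12 0.49 1.93] T [ 0.002  0.044 -0.053]
bay xy -24.77343161744346 61.966170560871426
```

Request:
drive_tool(targets=[[[0,0,0.08],0,255],[[0,0,0.15],0,255],[[-0.1,0,0.15],0,255],[[-0.2,0,0.15],0,255],[[-0.3,0,0.15],0,255],[[-0.4,0,0.15],0,255],[[-0.5,0,0.15],0,255],[[-0.6,0,0.15],0,255],[[-0.6,0,0.15],0,255]], newtons=12)

```text
time: 44.9
position: [639.3, -76.6, 22.4]
tcp_rot: [0.268, 0.964, 0.001, -0.004]
ft_force: [-7.6, 5.6, 5.4]
gripper_width: 0.212
```

```bash
python3 bay.py
```

```text
t 44.90 pos [639.3 -76.6  22.4] jawhead 59.0 tilt 0.44 F [-7.6  5.6  5.4] w 19.327
F tool [ 9.38  0.86 -5.34] T [-0.213  1.601 -0.062]
bay xy -22.603255279800436 61.97867639764215
```

Request:
drive_tool(targets=[[[-0.6,0,0.15],0,230],[[-0.4,0,0.1],0,180],[[-0.4,0,0.1],0,130],[[-0.4,0,0.1],0,110],[[-0.4,0,0.1],0,110],[[-0.4,0,-1.5],0,110],[[-0.4,0,-4],0,110],[[-0.4,0,-8],0,110],[[-0.4,0,-10],0,110]], newtons=5)

```text
time: 45.8
position: [647.3, -80.9, 125.8]
tcp_rot: [0.267, 0.964, 0.0, 0.003]
ft_force: [0.1, -0.1, 0.4]
gripper_width: 0.57
```

```bash
python3 bay.py; python3 -c "
from h import *
d=imaging.camera('wrist'); np.savez('w28.npz',**d); cv2.imwrite('pics/w28.png',d['image'][:,:,::-1])
d=imaging.camera('scene'); crop(d,200,130,310,220,'s28.png',7)"
```

```text
t 45.80 pos [647.3 -80.9 125.8] jawhead 59.0 tilt 0.29 F [ 0.1 -0.1  0.4] w 51.864
F tool [-0.11 -0.04 -0.42] T [ 0.08  -0.041 -0.063]
bay xy -13.524985833645054 62.48239171539535
```

View pics/w28.png

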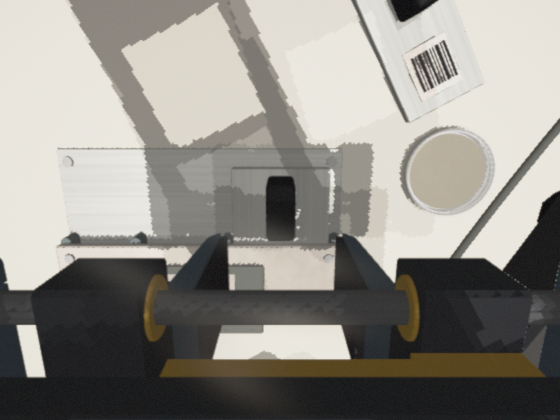

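View pics/s28.png

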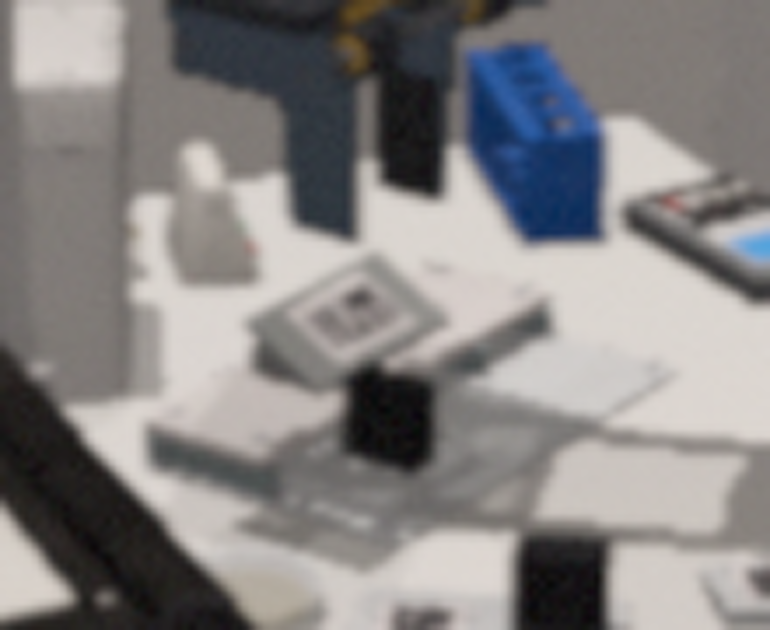

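```bash
python3 -c "
from wr import *
d=dict(np.load('w28.npz'))
crop(d,50,135,350,255,'w28b.png',2.66)
crop(d,215,140,345,245,'w28c.png',6)
"
```

```text
(no output)
```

View pics/w28c.png

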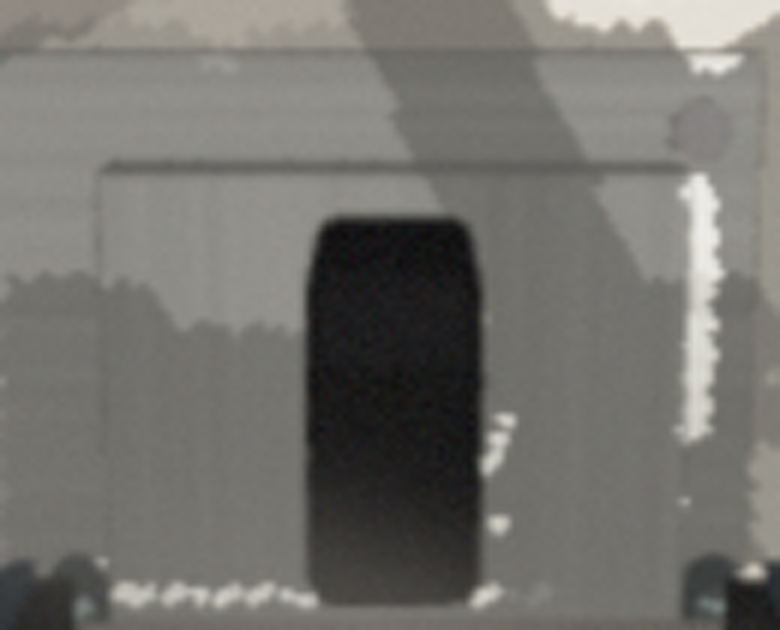

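View pics/w28b.png

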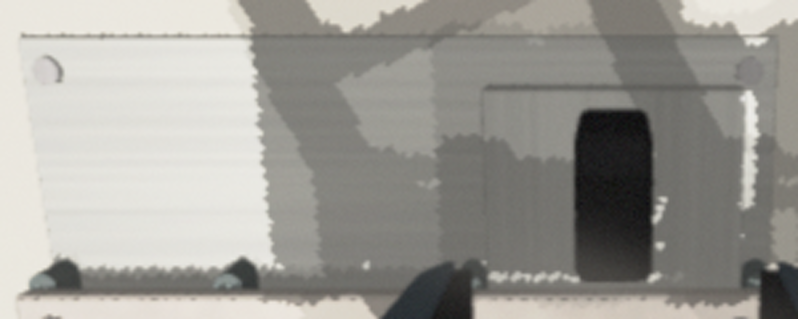

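```bash
python3 -c "
from wr import *
d=dict(np.load('w28.npz'))
s=arm.read_state()
for n,p,z in [('cornR',(57.5,148.9),4),('cornL',(342.1,148.9),4),('slabbot',(280,166.9),4),('slabtop',(280,168.5),14),('sl',(215+98/6,170),14),('sr',(215+690/6,170),14)]:
    print(n,rel(d,[p],z),ray(d,*p,z)[:2].round(1))
"
```

```text
cornR [array([  48.2, -173.2])] [ 518.6 -204.7]
cornL [array([47.8, 46.8])] [632.2 -16.3]
slabbot [array([34. , -1.3])] [619.4 -64.7]
slabtop [array([34.1, -1.2])] [619.2 -64.6]
sl [array([ 33. , -38.1])] [601.1 -96.8]
sr [array([32.9, 36.7])] [639.7 -32.7]
```

```bash
python3 -c "
from h import *
go(556.4,68.9,92,87.2)"
```

```text
t 45.90 pos [648.1 -81.  126.4] jawhead 59.0 tilt 0.47 F [ 0.2  0.1 -0.6] w 52.001
shift cm [15.61  8.1   3.35] turn -28.2 j6 -1.17
```

Request:
drive_tool(targets=[[[2,1,0],-4,110],[[5,2.5,0],-9,110],[[8,4,0.5],-14,110],[[11,5.7,1.5],-20,110],[[14,7.2,2.5],-26,110],[[15.6,8.1,3.3],-28.2,110],[[15.6,8.1,3.3],-28.2,110],[[15.6,8.1,3.3],-28.2,110],[[15.6,8.1,3.3],-28.2,110]])

```text
time: 46.8
position: [555.0, 68.4, 89.6]
tcp_rot: [0.025, 1.0, -0.0, 0.001]
ft_force: [0.3, -0.5, 0.5]
gripper_width: 0.565
```

```bash
python3 -c "
from h import *
d=imaging.camera('wrist'); np.savez('w29.npz',**d); cv2.imwrite('pics/w29.png',d['image'][:,:,::-1])
go(556.4,68.9,18,87.2)"
```

```text
t 46.85 pos [554.9  68.3  89.7] jawhead 87.1 tilt 0.08 F [-0.1 -0.2  0.4] w 51.520
shift cm [-0.13  0.06  7.17] turn -0.1 j6 -1.42
```

View pics/w29.png

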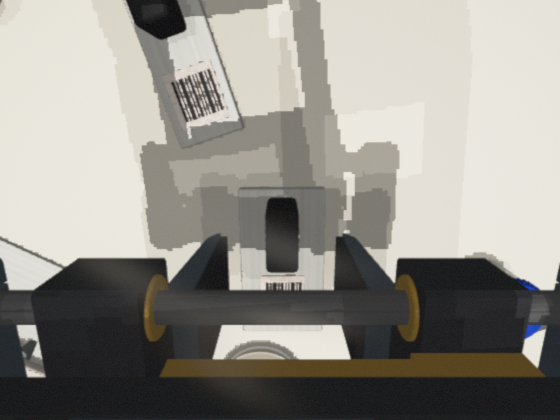

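```bash
python3 -c "
from wr import *
d=dict(np.load('w29.npz'))
print(rel(d,[(239,188),(325,188)],10)); print(rel(d,[(282,272)],50))"
```

```text
[array([ 24.2, -28.4]), array([24.1, 30.1])]
[array([-19.9,   0.7])]
```

Request:
drive_tool(targets=[[[0,0.08,2],0,110],[[0,0.08,4],0,110],[[0,0.08,6],0,110],[[0,0.08,7],0,110],[[0,0.08,7.2],0,110],[[0,0.08,7.2],0,150],[[0,0.08,7.2],0,190],[[0,0.08,7.2],0,255],[[0,0.08,7.2],0,255],[[0,0.08,7.2],0,255]], newtons=5)

```text
time: 47.85
position: [554.2, 70.0, 18.1]
tcp_rot: [0.024, 1.0, -0.0, 0.001]
ft_force: [0.2, -1.0, 3.0]
gripper_width: 0.214
```

Request:
drive_tool(targets=[[[0,0,0],0,255],[[0,0,0],0,255],[[0,0,-1],0,255],[[0,0,-3],0,255],[[0,0,-5],0,255],[[0,0,-7],0,255],[[0,0,-7],0,255],[[0,0,-7],0,255]], newtons=40)

```text
time: 48.65
position: [553.5, 70.1, 87.2]
tcp_rot: [0.025, 1.0, 0.0, -0.0]
ft_force: [-0.5, -0.3, -1.5]
gripper_width: 0.214
```

```bash
python3 -c "
from h import *
d=imaging.camera('wrist'); np.savez('w30.npz',**d); cv2.imwrite('pics/w30.png',d['image'][:,:,::-1])
d=imaging.camera('scene'); crop(d,200,130,320,230,'s30.png',6)
st()"
```

```text
t 48.75 pos [552.8  70.   86.2] jawhead 87.2 tilt 0.15 F [-0.6  0.1 -1.2] w 19.722
```

View pics/w30.png

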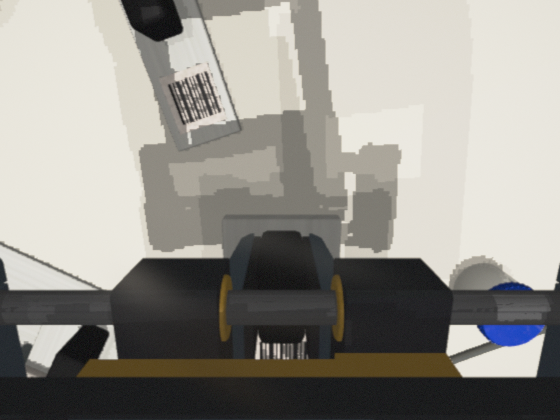

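View pics/s30.png

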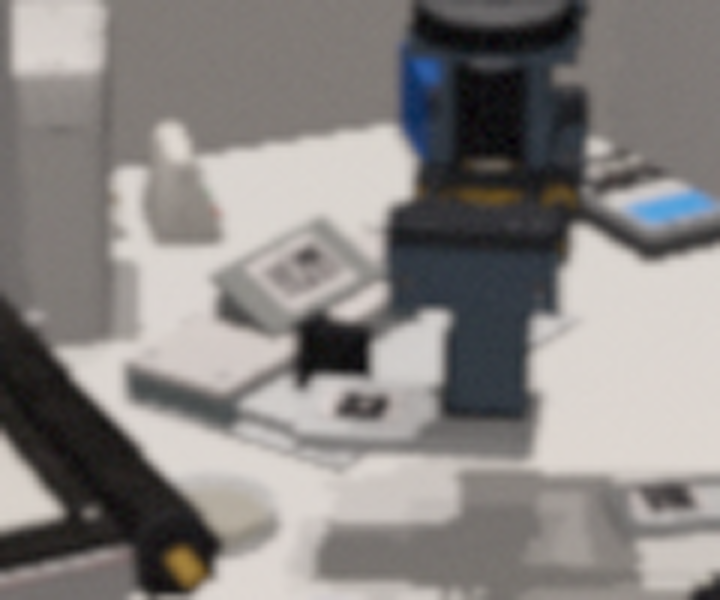

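```bash
python3 -c "
from wr import *
d=dict(np.load('w30.npz'))
print(rel(d,[(223,216),(341,216)],78))
go(539.8,-107.8,85,59)"
```

```text
[array([ 23.1, -28.6]), array([23. , 30.2])]
t 48.75 pos [552.8  70.   86.2] jawhead 87.2 tilt 0.15 F [-0.6  0.1 -1.2] w 19.722
shift cm [  0.42 -17.82   0.13] turn 28.2 j6 -1.42
```

Request:
drive_tool(targets=[[[0,-1,0],2,255],[[0.1,-3,0],6,255],[[0.2,-5.5,0],10,255],[[0.2,-8,0],14,255],[[0.3,-10.5,0],18,255],[[0.3,-13,0],22,255],[[0.4,-15.5,0],26,255],[[0.4,-17.3,0],28.2,255],[[0.4,-17.8,0],28.2,255],[[0.4,-17.8,0],28.2,255]])

```text
time: 49.75
position: [540.6, -108.2, 86.8]
tcp_rot: [0.268, 0.963, 0.0, -0.001]
ft_force: [-0.0, 0.2, -1.2]
gripper_width: 0.217
```

Request:
drive_tool(targets=[[[0,0,0],0,255],[[0,0,0],0,255],[[0,0,0],0,255]])

```text
time: 50.05
position: [541.1, -106.7, 87.4]
tcp_rot: [0.267, 0.964, 0.0, -0.0]
ft_force: [-0.7, -0.7, -1.3]
gripper_width: 0.218
```

```bash
python3 -c "
from wr import *
d=imaging.camera('wrist'); np.savez('w31.npz',**d); cv2.imwrite('pics/w31.png',d['image'][:,:,::-1])
go(539.4,-108.5,24,59)"
```

```text
t 50.10 pos [ 541.1 -106.8   87.4] jawhead 59.0 tilt 0.01 F [-0.4 -0.2 -1.7] w 19.567
shift cm [ 0.06 -0.23  6.34] turn 0.0 j6 -1.25
```

View pics/w31.png

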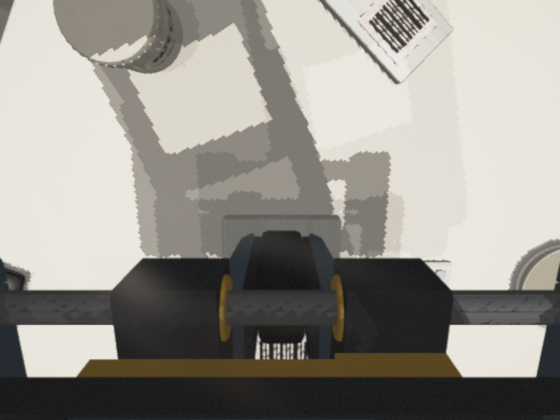

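Request:
drive_tool(targets=[[[0,-0.2,1],0,255],[[0,-0.2,2.5],0,255],[[0,-0.2,4],0,255],[[0,-0.2,5.3],0,255],[[0,-0.2,6],0,255],[[0,-0.2,6.3],0,255],[[0,-0.2,6.3],0,255],[[0,-0.2,6.3],0,255]])

```text
time: 50.9
position: [540.5, -109.3, 24.9]
tcp_rot: [0.267, 0.964, 0.0, 0.001]
ft_force: [0.6, 1.0, -1.5]
gripper_width: 0.216
```

```bash
sed -i 's/626.7,-141.4/626.8,-141.5/' bay.py; python3 bay.py; python3 -c "
from wr import *
go(539.4,-108.5,24,59)"
```

```text
t 50.90 pos [ 540.5 -109.3   24.9] jawhead 59.0 tilt 0.06 F [ 0.6  1.  -1.5] w 19.673
F tool [0.02 1.15 1.52] T [-0.008  0.048  0.039]
bay xy -90.50939055190265 -16.884658662516618
t 50.90 pos [ 540.5 -109.3   24.9] jawhead 59.0 tilt 0.06 F [ 0.6  1.  -1.5] w 19.673
shift cm [0.14 0.02 0.09] turn -0.0 j6 -1.25
```

Request:
drive_tool(targets=[[[-0.6,0,0.1],0,255],[[-1.2,0,0.1],0,255],[[-1.8,0,0.1],0,255],[[-2.3,0,0.1],0,255],[[-2.8,0,0.1],0,255],[[-3.2,0,0.1],0,255],[[-3.2,0,0.1],0,255]], newtons=20)

```text
time: 51.6
position: [568.1, -126.1, 23.4]
tcp_rot: [0.267, 0.964, 0.0, 0.0]
ft_force: [0.0, 0.0, -1.1]
gripper_width: 0.217
```

```bash
python3 bay.py
```

```text
t 51.60 pos [ 568.1 -126.1   23.4] jawhead 59.0 tilt 0.03 F [ 0.   0.  -1.1] w 19.712
F tool [0.01 0.04 1.13] T [-0.045  0.004  0.014]
bay xy -58.246899750071506 -17.00918997626779
```

Request:
drive_tool(targets=[[[-0.6,0,0],0,255],[[-1.2,0,0],0,255],[[-1.8,0,0],0,255],[[-2.3,0,0],0,255],[[-2.8,0,0],0,255],[[-3.1,0,0],0,255],[[-3.3,0,0],0,255],[[-3.3,0,0.1],0,255],[[-3.3,0,0.1],0,255]])

```text
time: 52.5
position: [595.6, -142.7, 22.3]
tcp_rot: [0.267, 0.964, 0.0, -0.0]
ft_force: [0.1, 0.3, -1.2]
gripper_width: 0.216
```

Request:
drive_tool(targets=[[[-0.1,0,0],0,255],[[-0.2,0,0],0,255],[[-0.3,0,0],0,255],[[-0.4,0,0],0,255],[[-0.5,0,0],0,255],[[-0.6,0,0],0,255],[[-0.6,0,0],0,255]], newtons=12)

```text
time: 53.2
position: [597.7, -144.0, 22.1]
tcp_rot: [0.268, 0.964, 0.001, -0.004]
ft_force: [-8.2, 4.5, 3.6]
gripper_width: 0.222
```

```bash
python3 bay.py
```

```text
t 53.20 pos [ 597.7 -144.    22.1] jawhead 59.0 tilt 0.45 F [-8.2  4.5  3.6] w 20.192
F tool [ 9.41 -0.36 -3.54] T [-0.154  1.384 -0.026]
bay xy -23.60761101946325 -17.15263472922786
```

Request:
drive_tool(targets=[[[0,0,0],0,230],[[0.2,0,0],0,180],[[0.2,0,0],0,130],[[0.2,0,0],0,120],[[0.2,0,0],0,120],[[0.2,0,-2],0,120],[[0.2,0,-5],0,120],[[0.2,0,-8],0,120],[[0.2,0,-10],0,120],[[0.2,0,-10],0,120]], newtons=5)

```text
time: 54.2
position: [601.5, -145.5, 125.8]
tcp_rot: [0.267, 0.964, 0.0, 0.004]
ft_force: [0.4, 0.0, 0.7]
gripper_width: 0.528
```

```bash
python3 bay.py; python3 -c "
from h import *
d=imaging.camera('wrist'); np.savez('w32.npz',**d); cv2.imwrite('pics/w32.png',d['image'][:,:,::-1])
d=imaging.camera('top'); np.savez('t32.npz',**d); crop(d,220,190,340,290,'t32.png',6)"
```

```text
t 54.20 pos [ 601.5 -145.5  125.8] jawhead 59.0 tilt 0.43 F [0.4 0.  0.7] w 48.053
F tool [-0.32  0.21 -0.71] T [ 0.021 -0.023 -0.008]
bay xy -19.64980091615796 -16.475023060103002
```

View pics/w32.png

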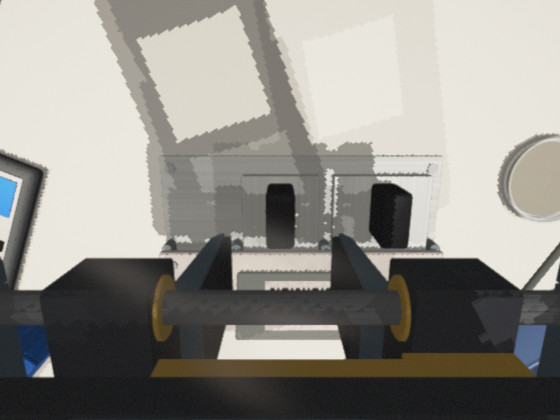

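View pics/t32.png

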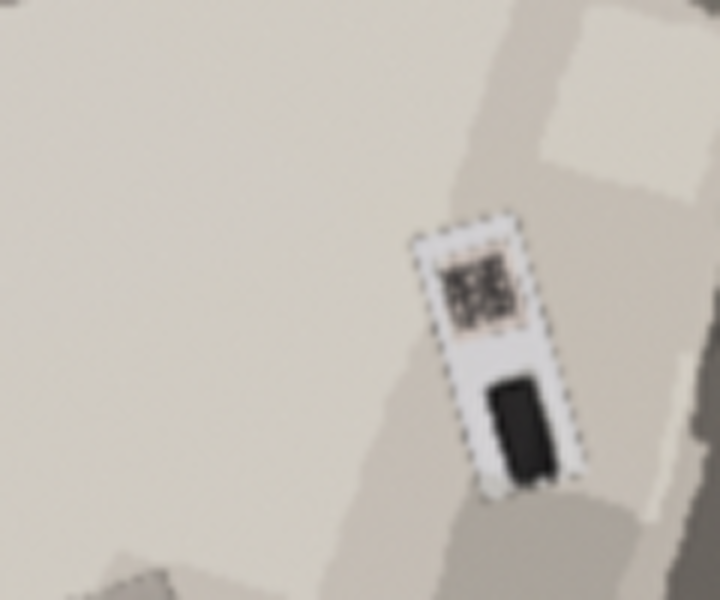

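Run:
```python
import io,contextlib
with contextlib.redirect_stdout(io.StringIO()):
    from m import *
c=dict(np.load('t32.npz'))
Q=lambda x,y,z: ray(c,220+(x+.5)/6-.5,190+(y+.5)/6-.5,z)[:2]
t,a=fit([(55,22),(55,-22),(-55,-22),(-55,22)],[Q(*q,10) for q in [(412,240),(515,213),(583,470),(485,500)]])
print(t,a); t=t+[0,2.5]
u=np.array([np.cos(np.radians(a)),np.sin(np.radians(a))]); fin=t-30*u; print("fin",fin)
go(fin[0],fin[1],92,a+90)
```

```text
resid [1.1 1.7]
[442.6   9.4] 14.7
fin [413.58196742   4.28726166]
t 54.30 pos [ 599.1 -144.8  122.2] jawhead 59.0 tilt 0.01 F [-1.1 -0.1 -0.3] w 48.023
shift cm [23.58  3.22  3.01] turn -45.7 j6 -1.29
```

Request:
drive_tool(targets=[[[2.5,0.3,0],-5,110],[[5.5,0.7,0],-11,110],[[9,1.2,0],-18,110],[[12.5,1.7,0.5],-25,110],[[16,2.2,1],-32,110],[[19.5,2.7,1.5],-39,110],[[22.5,3.1,2.3],-44,110],[[23.6,3.2,3],-45.7,110],[[23.6,3.2,3],-45.7,110],[[23.6,3.2,3],-45.7,110]])

```text
time: 55.3
position: [414.6, 3.8, 92.2]
tcp_rot: [-0.127, 0.992, -0.0, 0.0]
ft_force: [1.0, -0.1, 0.2]
gripper_width: 0.572
```

```bash
python3 -c "
from h import *
d=imaging.camera('wrist'); np.savez('w33.npz',**d); cv2.imwrite('pics/w33.png',d['image'][:,:,::-1])
go(413.6,4.3,18,104.7)"
```

```text
t 55.35 pos [415.    3.7  92.5] jawhead 104.6 tilt 0.08 F [-0.5  0.1  0.2] w 51.684
shift cm [0.13 0.1  7.45] turn -0.1 j6 -1.84
```

View pics/w33.png

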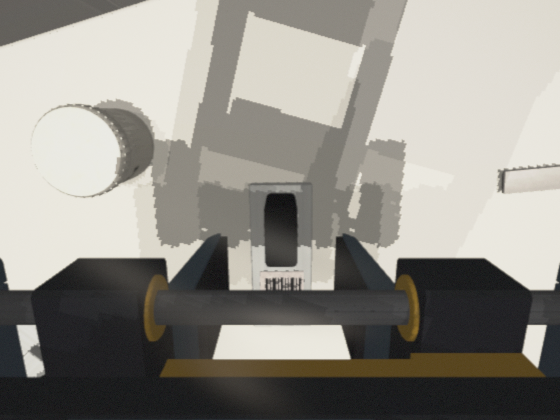

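```bash
python3 -c "
from wr import *
d=dict(np.load('w33.npz'))
print(rel(d,[(249,185),(312,185)],10)); print(rel(d,[(281,268)],50))"
```

```text
[array([ 26.2, -21.5]), array([26.2, 21.7])]
[array([-18. ,   0.4])]
```

Request:
drive_tool(targets=[[[0.1,0,2],0,110],[[0.2,0,4],0,110],[[0.2,0,6],0,110],[[0.2,0,7],0,110],[[0.2,0,7.4],0,110],[[0.2,0,7.4],0,150],[[0.2,0,7.4],0,190],[[0.2,0,7.4],0,255],[[0.2,0,7.4],0,255],[[0.2,0,7.4],0,255]], newtons=5)

```text
time: 56.35
position: [411.9, 3.7, 19.0]
tcp_rot: [-0.128, 0.992, -0.0, 0.001]
ft_force: [-0.7, 0.0, 4.2]
gripper_width: 0.219
```

Request:
drive_tool(targets=[[[0,0,0],0,255],[[0,0,0],0,255],[[0,0,-1],0,255],[[0,0,-3],0,255],[[0,0,-5],0,255],[[0,0,-7],0,255],[[0,0,-7],0,255],[[0,0,-7],0,255]], newtons=40)

```text
time: 57.15
position: [411.1, 3.8, 88.3]
tcp_rot: [-0.128, 0.992, 0.0, 0.0]
ft_force: [0.2, 1.1, -1.4]
gripper_width: 0.217
```

```bash
python3 -c "
from h import *
d=imaging.camera('wrist'); np.savez('w34.npz',**d); cv2.imwrite('pics/w34.png',d['image'][:,:,::-1])
bx=np.array([.857,-.515]);by=np.array([.515,.857]); p=np.array([626.8,-141.5])-92*bx-79*by; print(p)
go(*p,85,59)"
```

```text
[ 507.271 -161.823]
t 57.20 pos [410.6   3.8  87.8] jawhead 104.7 tilt 0.09 F [-0.4  0.7 -1.5] w 19.898
shift cm [ -5.16 -18.47   0.26] turn 45.7 j6 -1.85
```

View pics/w34.png

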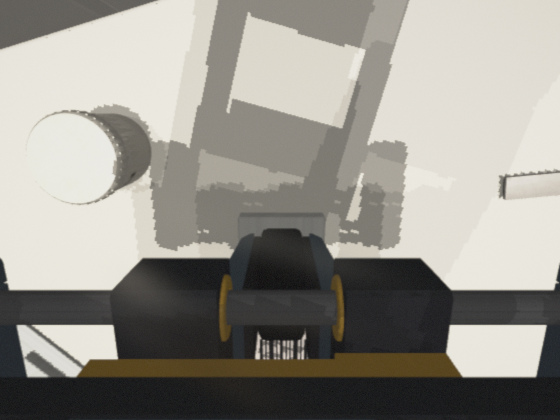

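Request:
drive_tool(targets=[[[-0.3,-1,0],3,255],[[-0.8,-3,0],8,255],[[-1.4,-5.2,0],13,255],[[-2,-7.4,0],18,255],[[-2.7,-9.7,0],24,255],[[-3.4,-12,0],30,255],[[-4,-14.3,0],36,255],[[-4.6,-16.6,0],42,255],[[-5.1,-18.2,0],45.7,255],[[-5.1,-18.4,0],45.7,255]])

```text
time: 58.2
position: [507.8, -162.6, 86.8]
tcp_rot: [0.268, 0.963, 0.0, -0.001]
ft_force: [-0.9, 0.4, -1.9]
gripper_width: 0.217
```

Request:
drive_tool(targets=[[[0,0,0],0,255],[[0,0,0],0,255],[[0,0,0],0,255],[[0,0,0],0,255]])

```text
time: 58.6
position: [507.1, -160.7, 88.5]
tcp_rot: [0.267, 0.964, 0.0, -0.0]
ft_force: [-0.7, -0.2, -1.3]
gripper_width: 0.213
```

```bash
python3 bay.py;  python3 -c "
from wr import *
d=imaging.camera('wrist'); np.savez('w35.npz',**d); cv2.imwrite('pics/w35.png',d['image'][:,:,::-1])
go(507,-162.2,24.5,59)"
```

```text
t 58.60 pos [ 507.1 -160.7   88.5] jawhead 59.0 tilt 0.02 F [-0.7 -0.2 -1.3] w 19.424
F tool [ 0.48 -0.49  1.33] T [0.024 0.073 0.022]
bay xy -92.70623537665774 -78.07011599540633
t 58.65 pos [ 507.2 -160.8   88.5] jawhead 59.0 tilt 0.01 F [-0.3  0.2 -2.8] w 20.059
shift cm [-0.06 -0.13  6.4 ] turn 0.0 j6 -1.36
```

View pics/w35.png

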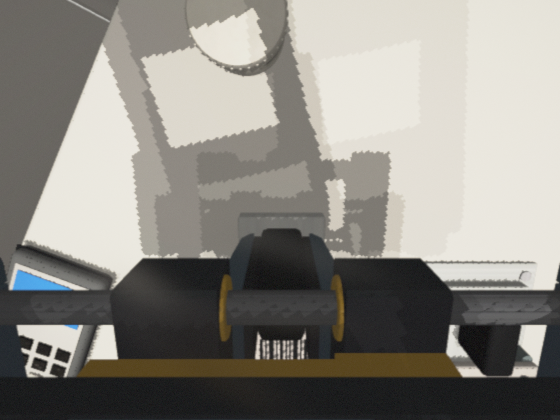

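Request:
drive_tool(targets=[[[0,-0.14,1],0,255],[[0,-0.14,2.5],0,255],[[0,-0.14,4],0,255],[[0,-0.14,5.3],0,255],[[0,-0.14,6],0,255],[[0,-0.14,6.4],0,255],[[0,-0.14,6.4],0,255],[[0,-0.14,6.4],0,255]])

```text
time: 59.45
position: [507.1, -162.7, 24.8]
tcp_rot: [0.267, 0.964, 0.0, 0.0]
ft_force: [-0.4, 0.4, -2.5]
gripper_width: 0.215
```

```bash
python3 bay.py
```

```text
t 59.45 pos [ 507.1 -162.7   24.8] jawhead 59.0 tilt 0.05 F [-0.4  0.4 -2.5] w 19.520
F tool [0.49 0.12 2.45] T [-0.018 -0.024  0.028]
bay xy -91.67210636322169 -79.77122572805125
```

Request:
drive_tool(targets=[[[-0.6,0.02,0.05],0,255],[[-1.2,0.02,0.05],0,255],[[-1.8,0.02,0.05],0,255],[[-2.3,0.02,0.05],0,255],[[-2.8,0.02,0.05],0,255],[[-3.3,0.02,0.05],0,255],[[-3.3,0.02,0.05],0,255]], newtons=20)

```text
time: 60.15
position: [535.9, -179.8, 23.9]
tcp_rot: [0.267, 0.964, 0.0, 0.0]
ft_force: [-0.1, -0.2, -1.6]
gripper_width: 0.219
```

```bash
python3 bay.py
```

```text
t 60.15 pos [ 535.9 -179.8   23.9] jawhead 59.0 tilt 0.05 F [-0.1 -0.2 -1.6] w 19.887
F tool [ 0.04 -0.2   1.62] T [0.01  0.048 0.046]
bay xy -58.15613165473381 -79.63205017824535
```

Request:
drive_tool(targets=[[[-0.6,0,0],0,255],[[-1.2,0,0],0,255],[[-1.8,0,0],0,255],[[-2.3,0,0],0,255],[[-2.8,0,0],0,255],[[-3.1,0,0],0,255],[[-3.3,0,0],0,255],[[-3.3,0,0.1],0,255],[[-3.3,0,0.1],0,255]])

```text
time: 61.05
position: [563.6, -196.4, 23.1]
tcp_rot: [0.267, 0.964, 0.0, 0.0]
ft_force: [-0.5, -0.5, -2.0]
gripper_width: 0.218
```

Request:
drive_tool(targets=[[[-0.1,0,0],0,255],[[-0.2,0,0],0,255],[[-0.3,0,0],0,255],[[-0.4,0,0],0,255],[[-0.5,0,0],0,255],[[-0.6,0,0],0,255],[[-0.6,0,0],0,255]], newtons=12)

```text
time: 61.75
position: [566.2, -198.1, 22.9]
tcp_rot: [0.268, 0.964, 0.001, -0.003]
ft_force: [-6.7, 4.6, 7.0]
gripper_width: 0.219
```

```bash
python3 bay.py
```

```text
t 61.75 pos [ 566.2 -198.1   22.9] jawhead 59.0 tilt 0.35 F [-6.7  4.6  7. ] w 19.921
F tool [ 8.11  0.51 -6.92] T [-0.122  1.32   0.014]
bay xy -22.819058448169802 -79.6827481929097
```

Request:
drive_tool(targets=[[[0,0,0],0,230],[[0.2,0,0],0,180],[[0.2,0,0],0,140],[[0.2,0,0],0,130],[[0.2,0,0],0,130],[[0.2,0,-2],0,130],[[0.2,0,-5],0,130],[[0.2,0,-8],0,130],[[0.2,0,-10],0,130],[[0.2,0,-10],0,130]], newtons=5)

```text
time: 62.75
position: [569.1, -199.3, 126.2]
tcp_rot: [0.267, 0.964, -0.0, 0.004]
ft_force: [-0.3, -0.4, 0.4]
gripper_width: 0.495
```

```bash
python3 bay.py; python3 -c "
from h import *
d=imaging.camera('wrist'); np.savez('w36.npz',**d); cv2.imwrite('pics/w36.png',d['image'][:,:,::-1])
d=imaging.camera('scene'); cv2.imwrite('pics/s36.png',d['image'][:,:,::-1])
go(460,-60,260)"
```

```text
t 62.75 pos [ 569.1 -199.3  126.2] jawhead 59.0 tilt 0.43 F [-0.3 -0.4  0.4] w 45.040
F tool [ 0.05 -0.5  -0.4 ] T [ 0.016 -0.006 -0.029]
bay xy -19.693333178766252 -79.29224342998108
t 62.85 pos [ 566.7 -198.4  122.6] jawhead 59.0 tilt 0.00 F [-0.1  0.  -1.2] w 44.767
shift cm [ 16.28   6.37 -13.74] turn 0 j6 -1.39
```

View pics/w36.png

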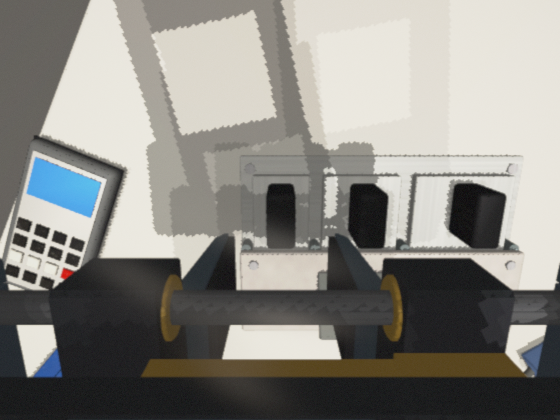

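View pics/s36.png

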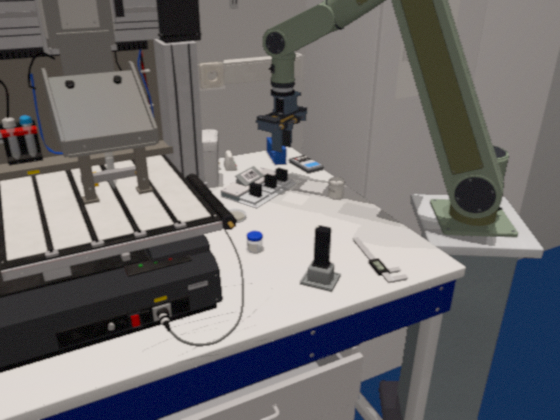

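Request:
drive_tool(targets=[[[2,0.5,-2],0,130],[[5,1.5,-5],0,130],[[8,2.5,-8],0,130],[[11,3.5,-11],0,130],[[14,5,-13],0,130],[[16,6,-13.5],0,130],[[16,6,-13.5],0,130],[[16,6,-13.5],0,130]])

```text
time: 63.65
position: [460.4, -64.7, 256.7]
tcp_rot: [0.267, 0.964, -0.0, -0.001]
ft_force: [0.5, -0.8, 0.4]
gripper_width: 0.492
```

```bash
python3 -c "
from wr import *
st()
d=dict(np.load('w36.npz')); crop(d,235,150,530,255,'w36b.png',2.7)
e=imaging.camera('top'); crop(e,140,110,440,300,'t37.png',2.6)
np.savez('t37.npz',**e)
f_=imaging.camera('scene'); crop(f_,280,200,380,300,'s37.png',5)
"
```

```text
t 63.65 pos [460.4 -64.7 256.7] jawhead 59.0 tilt 0.10 F [ 0.5 -0.8  0.4] w 44.768
```

View pics/w36b.png

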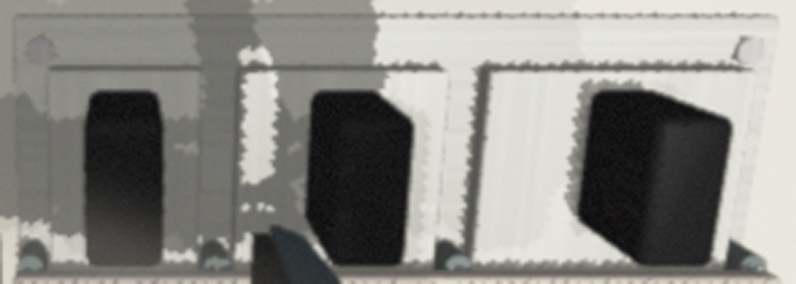

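View pics/t37.png

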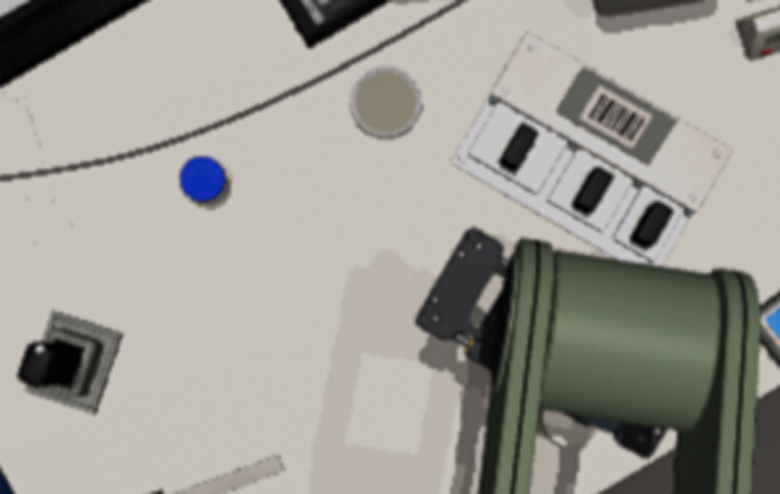

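View pics/s37.png

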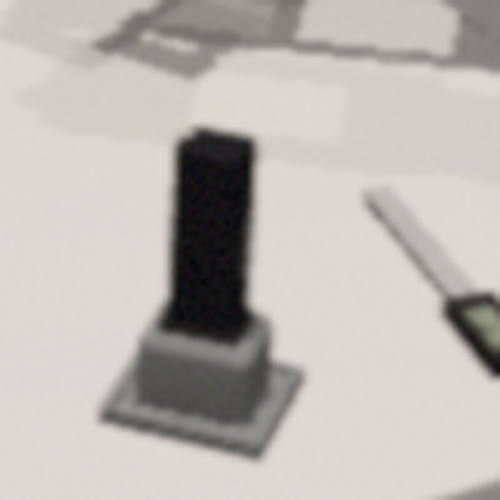

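The close-up shows all three rear edges on one line at about v = 67, 14 mm behind the plate edge, so the carriers are home. The scanner stands upright in the middle of its dock, and the jar and pot haven't moved. I'm handing the job in.

```bash
python3 -c "
from plant import arm
print(arm.hand_in())"
```

```text
the job is handed in; nothing more can be done
None
```

The job is done and handed in at 63.7 s, but nothing in the interface confirms a read. That the four labels were read rests on my own measurements.

**Scanning:** The drive cannot tilt the tool, so I tipped the scanner about 29° inside a light grip against the dock's rim to read the sloped bay label. I then stood it upright in the dock, gripped it again, and read the wide, middle and narrow labels from about 8 cm. Each hold lasted at least 3 s.

**Docking:** The scanner went back upright into its dock. My first try at turning it upright failed because it stayed tilted in the grip. Pushing it against the far rim fixed that.

**Carriers:** All three were present. The wide one got knocked aside after its label had been read; I measured it again before picking it up. Each carrier went into its lane with no side force and ended pressed against the back stop at about 8–9 N.

**Last checks:**
- **In the lanes:** the three rear edges line up in the last wrist picture. For the wide carrier I measured 14 mm between rear edge and plate front, which is the home position, and 0.5 mm off the middle of its lane.
- **Scanner:** it stands upright and close to the middle of its dock.
- **Jar and pot:** nothing came near them. The jar has not moved in the last top view; the arm hid most of the pot there, but earlier views show it in place.

**Disagreements:** The cameras did not fully agree. The top camera read about 2.5 mm low in y compared with the wrist camera. The scene camera put the middle label about 8 mm from where the top camera did, which would still be inside the 12 mm limit. For the other labels the views differed by less.

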